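# Show a meal sample to the label scanner

## Robot

A 6-joint arm with a two-finger parallel gripper is mounted at the origin on the work surface. World frame = base frame: x ahead of the robot, y to its left, z up, the work surface at z = 0. Lengths are in m, angles in rad, forces in N, time in s.
With the tool pointing down it reaches from about 0.225 to 0.875 m from the base axis. Payload 3.4 kg.
Tool frame: the origin (TCP) lies midway between the tips of the shut fingers; the grasp point (between the pads) lies 19 mm behind it (manip.pinch_z is the z of the grasp point in the tool frame, in m); z points along the fingers, x is the direction in which the jaws open and shut, and the axes are right-handed (so a half turn about z gives the same grasp; the last joint's range is limited). The gripper opens to 85 mm and grips with 20 to 120 N. Pads are 22 mm wide; open, the fingers measure 114 mm over their backs; the gripper's body (76 mm by 85 mm) begins 54 mm behind the grasp point. The pads swing forward as they close: fully open they stand 13 mm farther back than shut.
Start: joints at [-1.344, 0.276, 1.505, -0, 1.361, -0.121], TCP at [0.196, -0.541, 0.231] pointing down, gripper open.
Joint ranges: [-2.89, 2.89], [-0.75, 2.08], [0.22, 2.7], [-1.18, 4.32], [0.11, 2.71], [-2.7, 2.7]. Speed limits (rad/s): [2.57, 2.57, 3.14, 3.14, 3.14, 3.14].

## Interface

Orientations are given as a unit quaternion [w, x, y, z].
In Python, from rig import manip gives the robot as it stands. The module is installed in compiled form; this text tells all that it offers.
- The arm moves only by the tool drive_tool, never from a script. Its argument "steps" is a list of rows, each a list of 5 numbers: the shift along the tool's x, y, z in mm, then the turn about the tool's z in rad, then the gripper command: -1 is shut, 1 is fully open, values between are in proportion. A call has 1 to 5 rows; each row is the pose to reach, as a shift and turn from the pose measured when the call began, along the tool's axes at that moment; what a row does not reach only later rows make up. A row lasts 1/10 s, in which the tool goes at most 50 mm and 8.59 degrees, less where a joint would pass 70% of its speed; a pose out of reach is approached as far as the arm can. A call with a gripper value outside its range is refused whole. The fingers move at their own pace and stop on an object; "squeeze" is the grip in N (left out, the last holds). Time passes only in rows, so rows that repeat a pose let the fingers close. It gives the time, the measured TCP pose, the force and the opening at its end, in the units of the state.
- manip.get_state(): the state, without advancing time (a new reading comes with each control period).
- manip.get_image(name): name is "side" or "top"; returns the picture (400x640x3 uint8, blue, green, red); there is no depth.
- manip.get_calibration(name): a dict with "camera_matrix" (3x3 intrinsics, pixels), "rvec" (rotation vector, rad) and "tvec" (3), from world to camera coordinates, as OpenCV has them. Camera axes: x right, y down, z forward; pixel columns grow to the right and rows downward; lengths in m; the calibration is good to about 2 mm. A picture is of the moment at which its call begins. get_calibration takes no time and is no camera call.
- manip.sign_off(): hands the job in, once; it reports no verdict.
Trained networks look in the newest picture that a camera, given by its name, has taken for a name from the list of things; names that differ only in an ending like _2 or _b are one class to them, and where a whole thing is asked for, a point or a joint stands for the part that bears it (a point fixed in the world has none). Each returns a list of dicts, best first, with "conf" (0 to 1); they miss things now and then, are a little off and sometimes report something else, mostly with a low value. They report only what shows in the picture. A call takes as long as a camera call.
- manip.masks_of(camera, name): "pixels" (400x640 bool, what is visible of it) and "location" ([column, row] in pixels, amid what is visible of it).
The state is a dict: "clock": time; "qpos": joint angles; "qd": joint speeds; "effort": joint torques, N m; "position": TCP position; "ee_rot": TCP orientation; "contact_force": force on the tool from outside, world axes, zero at the start; "moment": the same for the moment, N m; "width": finger opening in m.
Only numpy, scipy, OpenCV 4.12 (cv2) and the standard library are available. Lean on these libraries where they do the work, as an engineer would, in place of code of your own. Each camera call takes 0.05 s, during which the arm holds its last target.

## Task

Lift the loose cover off the black food carrier and lay it flat, handle up, in the middle of the blue board; then take out the green-lidded sample tub and hold it up in front of the scanner: upright, its barcode label squarely facing the scanner's window, centred on the window and level with it, about 15 cm away from it. The program finishes while the gripper is still holding the tub there, still and clear of everything else. Set things down rather than drop them, leave the yellow- and blue-lidded tubs standing in the carrier, and do not disturb the other things on the table.

Things in the scene. Friction and masses are not known exactly. Their poses are not given: they have to be found in the camera images.
- carrier: Black insulated food carrier, an open-topped box fixed to the table: 254 (x) by 148 (y) by 95 mm high outside, walls 12 mm, inner floor 14 mm above its underside. Origin: centre of the underside; z up. Three tubs stand inside in a row along its x axis, about 74 mm apart, in unknown order of colour, under the cover.
- cover: Loose black cover lying on the carrier's rim, about 300 g: slab 260 (x) by 154 (y) by 16 mm with a 222 by 116 by 4 mm plug below that sits in the carrier's mouth with 4 mm play. Origin: centre of the slab's underside (the plug reaches 4 mm below it), 95 mm above the table on the carrier, 14 mm above the table on the board. On top a grey bridge handle.
- cover_grip (a point): Centre of the cover's handle bar, 47 mm above the cover's origin (31 mm above the slab's top). The grey bar is 110 mm long along the cover's x, 16 mm wide in y, 14 mm high; its posts stand 46 mm either side of the middle; the bar is free below between them. Axes as the cover.
- board: Blue plastic board fixed on the table, 300 (x) by 190 (y) by 10 mm. Origin: centre of its underside; top 10 mm above.
- green_tub: Wanted tub: white box with a fixed green lid, 56 (x) by 44 (y) by 74 mm high, about 160 g, loose in the carrier. Origin: centre of its underside; z up; +x points out of the face with the barcode label, at the start within 0.1 rad of the carrier's +x. A black bar on the lid near the +x edge marks that side. Grip it across its plain sides (along y, 44 mm), leaving the label uncovered.
- label (a point): Centre of the white barcode label on the green tub: 28 mm along +x from the tub's upright axis, 33 mm above its underside. Axes as the tub.
- yellow_tub: Same tub with a yellow lid, another sample; stays in the carrier. Origin: centre of its underside.
- blue_tub: Same tub with a blue lid, another sample; stays in the carrier. Origin: centre of its underside.
- scanner: Label scanner fixed on the table: dark foot 100 (x) by 140 (y) by 16 mm, aluminium column 238 mm high at its back, white head with a dark window in front and a red lip over it, seen from above too. Origin: on the table below the window. The front faces along its own -x.
- scanner_window (a point): Centre of the scanner's window, on the front face of the head (head 85 wide, 60 high, 80 mm deep behind it). Its height above the table differs from run to run (150 to 210 mm) and does not change during a run. It looks along its own -x; z up.
- scan_point (a point): Where the label's centre belongs: 150 mm straight in front of the window (along the window's -x), at the window's height. Axes as the window: the label faces the window when the tub's +x points along this +x.
- jar: Bystander: jar with an orange cap, 68 mm across, 105 mm high. Origin: centre of its underside.
- tin: Bystander: tin with a yellow label, 74 mm across, 100 mm high. Origin: centre of its underside.
- tape: Bystander: roll of packing tape lying flat, 100 mm across, 45 mm high. Origin: centre of its underside.
- marker: Bystander: white marker with a red cap, 130 mm long, lying on the table. Origin: on its underside, near the middle of its length.

How it is judged:
By the outcome, as a careful person would: the job done as asked, in the order asked, and still so for the second after the job is handed in, while the arm keeps its last pose, push and grip.
It also fails if it takes over 58 s, if anything falls off the work surface, if the arm or the gripper's body presses on something with over 40 N, if the wrist force passes 120 N, or if a joint passes its speed limit or range.

## Working session

There is one attempt and no reset: what is moved stays moved. The work goes in short steps, Python scripts to look and compute and a tool call to move; the robot and the scene stay as the last step left them, time stands still between calls to the robot, and variables do not carry over. Pictures are saved under pics/ and viewed, and the job is handed in when it is done.

Besides the shell and the picture viewer there is one more tool, called after "Emit:" by a JSON object that holds its "op" and its "data", one argument or row to a line. drive_tool: Moves the arm, as the interface text tells. Its arguments: {"type":"object","properties":{"steps":{"type":"array","items":{"type":"array","items":{"type":"number"}}},"squeeze":{"type":"number"}},"required":["steps"]}

```bash
mkdir -p pics; ls; cat > h.py <<'E'
import numpy as np, cv2
from rig import manip
from scipy.spatial.transform import Rotation as R
def cal(n):
    c=manip.get_calibration(n); K=np.array(c["camera_matrix"],float); rv=np.array(c["rvec"],float).reshape(3,1); t=np.array(c["tvec"],float).reshape(3,1)
    return K,rv,t
def ray(n,px):
    K,rv,t=cal(n); Rm=cv2.Rodrigues(rv)[0]
    o=(-Rm.T@t).ravel(); d=Rm.T@np.linalg.inv(K)@np.array([px[0],px[1],1.]); return o,d/np.linalg.norm(d)
def atz(n,px,z):
    o,d=ray(n,px); return o+d*(z-o[2])/d[2]
def proj(n,P):
    K,rv,t=cal(n); return cv2.projectPoints(np.array(P,float).reshape(-1,3),rv,t,K,None)[0].reshape(-1,2)
def st():
    s=manip.get_state(); q=s["ee_rot"]; Rm=R.from_quat([q[1],q[2],q[3],q[0]]).as_matrix()
    return s,np.array(s["position"]),Rm
E
python3 - <<'E'
from h import *
np.set_printoptions(precision=4,suppress=True)
for n in("side","top"):
    cv2.imwrite(f"pics/{n}0.png",manip.get_image(n)); o,d=ray(n,(320,200)); print(n,o,d)
s,p,Rm=st(); print(s,Rm,manip.pinch_z)
for n in("side","top"):
  for k in("cover","cover_grip","board","scanner","scanner_window","jar","tin","tape","marker","carrier"):
    r=manip.masks_of(n,k); print(n,k,[(round(a["conf"],2),np.round(a["location"],1),int(a["pixels"].sum())) for a in r[:3]])
E
```

```text
pics
side [0.112  1.1159 0.9456] [ 0.3035 -0.7547 -0.5817]
top [0.3864 0.0463 1.2392] [ 0.1517 -0.0092 -0.9884]
{'clock': 0.1, 'qpos': array([-1.344 ,  0.2765,  1.506 ,  0.    ,  1.3607, -0.121 ]), 'qd': array([-0.0015, -0.0014, -0.0038,  0.0003, -0.0005, -0.0005]), 'effort': array([  0.0017, -41.77  , -24.6405,  -0.0001,   0.0059,  -0.    ]), 'position': array([ 0.1959, -0.5401,  0.2305]), 'ee_rot': array([-0.0006,  0.8188, -0.5741, -0.0006]), 'contact_force': array([-0.6759,  0.0181, -0.2264]), 'moment': array([-0.0261, -0.0565,  0.042 ]), 'width': 0.08549381984812349} [[ 0.3408 -0.9401 -0.0004]
 [-0.9401 -0.3408  0.0016]
 [-0.0016 -0.0002 -1.    ]] -0.0187
side cover [(0.85, array([326.1, 193.2]), 3051)]
side cover_grip [(0.64, array([323.3, 193.3]), 3229), (0.3, array([253.7, 321.9]), 420)]
side board [(0.74, array([198.5, 249. ]), 3537), (0.63, array([373.2, 166.9]), 2681)]
side scanner [(0.98, array([198.6, 249.8]), 3568)]
side scanner_window [(0.67, array([195.6, 214.4]), 1241)]
side jar [(0.59, array([275.6, 163.9]), 641)]
side tin [(0.64, array([252.9, 194.1]), 860)]
side tape [(0.65, array([366.5, 320.2]), 1424)]
side marker [(0.89, array([258.9, 322.7]), 378), (0.42, array([327.5, 192. ]), 3132)]
side carrier []
top cover [(0.61, array([337.8, 205.8]), 4943)]
top cover_grip [(0.63, array([340.1, 203.5]), 4874)]
top board [(0.78, array([447.7, 231.2]), 6152)]
top scanner [(0.74, array([227.9, 133.7]), 2303)]
top scanner_window [(0.6, array([222.6, 118.6]), 897)]
top jar [(0.72, array([381.2, 133.5]), 578)]
top tin [(0.93, array([333.2, 130.3]), 649), (0.33, array([338.8, 206. ]), 4958)]
top tape [(0.74, array([201.8, 278.5]), 587)]
top marker [(0.57, array([196.4, 203. ]), 256)]
top carrier []
```

View pics/side0.png

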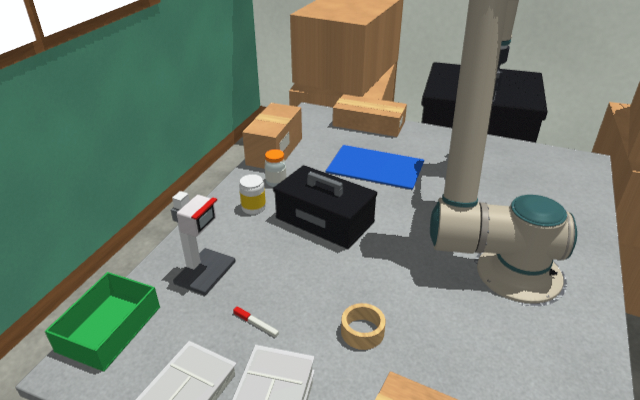

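View pics/top0.png

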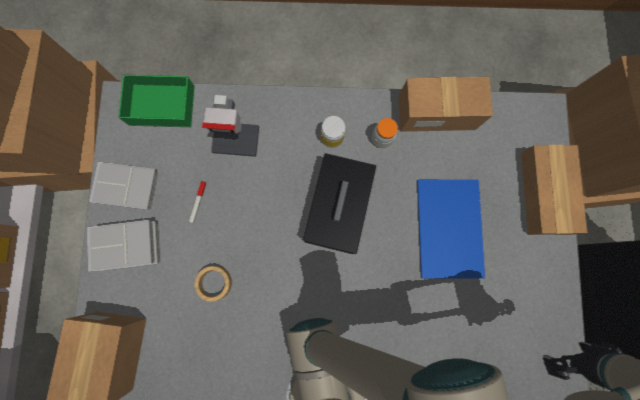

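```bash
python3 - <<'E'
from h import *
np.set_printoptions(precision=4,suppress=True)
t=cv2.imread("pics/top0.png"); 
c=cv2.resize(t[160:280,270:530],None,fx=3,fy=3,interpolation=cv2.INTER_CUBIC); cv2.imwrite("pics/crop1.png",c)
c=cv2.resize(t[80:200,140:310],None,fx=4,fy=4,interpolation=cv2.INTER_CUBIC); cv2.imwrite("pics/crop2.png",c)
s=cv2.imread("pics/side0.png"); c=cv2.resize(s[180:310,150:350],None,fx=4,fy=4,interpolation=cv2.INTER_CUBIC); cv2.imwrite("pics/crop3.png",c)
def rect(m):
    cs,_=cv2.findContours(m.astype(np.uint8),cv2.RETR_EXTERNAL,cv2.CHAIN_APPROX_NONE); return max(cs,key=cv2.contourArea).reshape(-1,2)
for k,z in(("cover",.111),("board",.01),("tape",.045),("jar",.105),("tin",.1),("marker",.01)):
    r=manip.masks_of("top",k)
    if not r: continue
    c=rect(r[0]["pixels"]); P=np.array([atz("top",p,z)[:2] for p in c])*1000
    print(k,cv2.minAreaRect(P.astype(np.float32)), P.min(0),P.max(0))
E
```

```text
cover ((554.4191284179688, -19.0084228515625), (152.98760986328125, 259.56378173828125), 77.79901123046875) [ 414.7878 -115.2806] [693.3868  80.1868]
board ((500.52593994140625, -359.4013977050781), (296.34814453125, 190.32003784179688), 1.6166439056396484) [ 351.9609 -458.0237] [ 651.2428 -261.8437]
tape ((320.4580078125, 336.2302551269531), (95.9825210571289, 103.38522338867188), 4.359389305114746) [272.1186 284.5345] [368.2463 388.9885]
jar ((764.1673583984375, -146.1361846923828), (63.366676330566406, 96.17927551269531), 64.43708801269531) [ 719.8421 -182.4033] [ 811.2477 -107.0222]
tin ((764.5077514648438, 5.959924697875977), (94.05193328857422, 70.1390609741211), 1.5006217956542969) [717.1863 -29.0395] [811.7516  41.2858]
marker ((558.5828247070312, 410.8484191894531), (20.554725646972656, 128.0406494140625), 77.27135467529297) [496.5601 389.8673] [620.9692 431.2944]
```

View crops.

View pics/crop1.png

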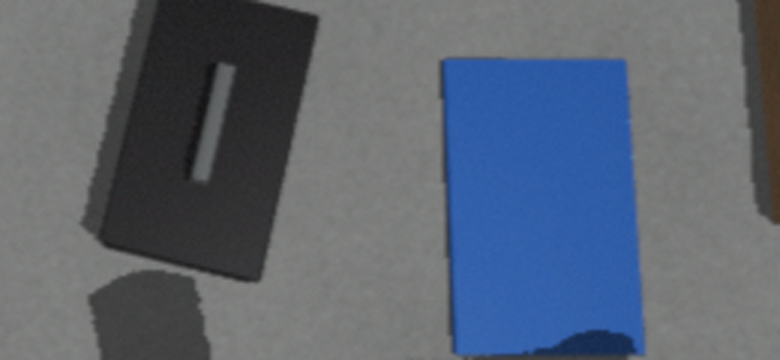

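View pics/crop2.png

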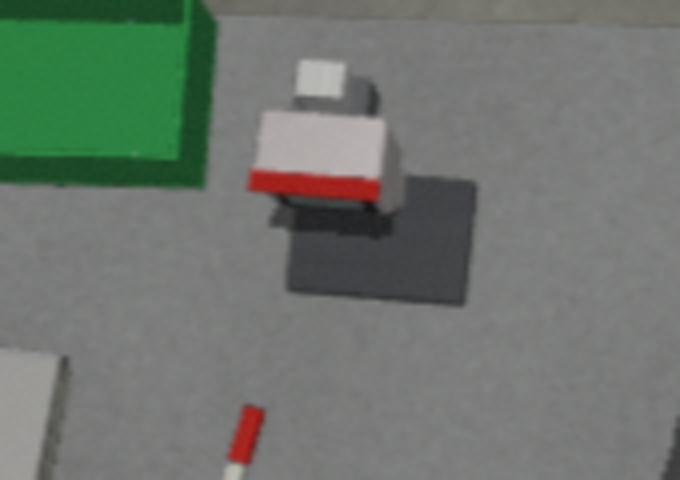

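View pics/crop3.png

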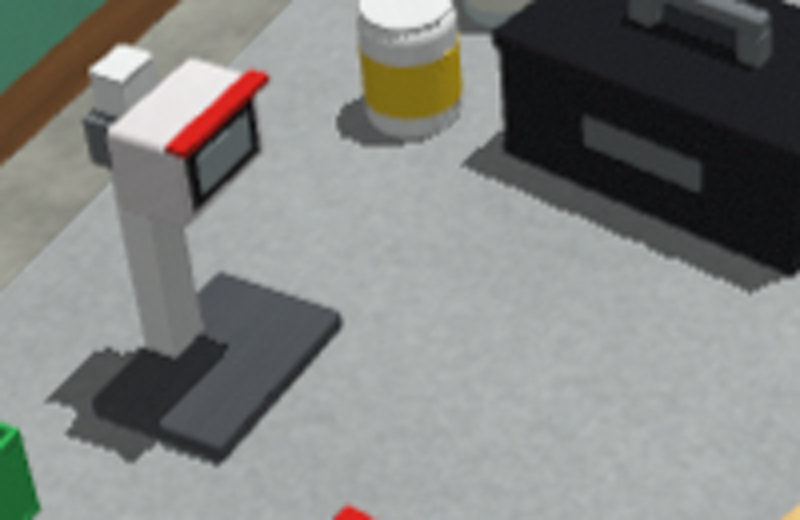

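```bash
cat >> h.py <<'E'
def tri(ps,pt):
    A=[];b=[]
    rs=[ray("side",ps),ray("top",pt)]
    M=np.zeros((3,3));v=np.zeros(3)
    for o,d in rs:
        Q=np.eye(3)-np.outer(d,d);M+=Q;v+=Q@o
    X=np.linalg.solve(M,v); return X,[np.linalg.norm((np.eye(3)-np.outer(d,d))@(X-o))*1000 for o,d in rs]
E
python3 - <<'E'
from h import *
np.set_printoptions(precision=4,suppress=True)
C2=lambda x,y:(140+(x+.5)/4-.5,80+(y+.5)/4-.5)
C3=lambda x,y:(150+(x+.5)/4-.5,180+(y+.5)/4-.5)
a,b,c=[atz("top",C2(*q),.016) for q in((288,291),(464,304),(475,182))]
print("foot",a,b,c,np.linalg.norm(a-b),np.linalg.norm(b-c)); d=a-b; print("yaw +y edge",np.arctan2(-d[0],d[1]))
mid=(a+b)/2
a,b,c=[atz("side",C3(*q),.016) for q in((218,458),(340,318),(225,274))]
print("foot side",a,b,c,np.linalg.norm(a-b),np.linalg.norm(b-c)); d=a-b; print("yaw",np.arctan2(-d[0],d[1]), (a+b)/2)
L=tri(C3(170,153),C2(248,190)); Rr=tri(C3(268,78),C2(380,200)); print(L,Rr)
d=L[0]-Rr[0]; print(np.linalg.norm(d),np.arctan2(-d[0],d[1]),(L[0]+Rr[0])/2)
# window centre: side ray meets vertical plane y' through foot mid
for yaw in(-.03,0,.03,.06):
  n=np.array([-np.sin(yaw),np.cos(yaw),0]); 
  for w in ((223,150),):
    o,dd=ray("side",C3(*w)); 
    for m in(mid,(a+b)/2): print(yaw,o+dd*((m-o)@n)/(dd@n))
# cover: handle bar
C1=lambda x,y:(270+(x+.5)/3-.5,160+(y+.5)/3-.5)
q=[atz("top",C1(*u),.095+.054)[:2] for u in((215,63),(236,66),(209,184),(191,181))]; q=np.array(q); print("bar",q,q.mean(0)); e=(q[0]+q[1]-q[2]-q[3])/2; print(np.linalg.norm(e),np.arctan2(e[1],e[0]))
E
```

```text
foot [0.7141 0.3749 0.016 ] [0.7076 0.2379 0.016 ] [0.8063 0.2344 0.016 ] 0.13709162280310366 0.09876395309264513
yaw +y edge -0.047339316695430574
foot side [0.7133 0.3858 0.016 ] [0.7071 0.2455 0.016 ] [0.8022 0.2357 0.016 ] 0.140462051211077 0.09559388820817444
yaw -0.044220103643900256 [0.7102 0.3157 0.016 ]
(array([0.7301, 0.3521, 0.2223]), [np.float64(4.270143353517634), np.float64(4.270143353517717)]) (array([0.7227, 0.2645, 0.2204]), [np.float64(0.5441381205705734), np.float64(0.5441381205707425)])
0.08797792636824511 -0.08398893935825934 [0.7264 0.3083 0.2213]
-0.03 [0.7333 0.3057 0.1922]
-0.03 [0.726  0.3152 0.201 ]
0 [0.7328 0.3064 0.1928]
0 [0.7256 0.3157 0.2014]
0.03 [0.7323 0.307  0.1934]
0.03 [0.7253 0.3161 0.2019]
0.06 [0.7318 0.3076 0.194 ]
0.06 [0.725  0.3166 0.2023]
bar [[ 0.6089 -0.0207]
 [ 0.6067 -0.0399]
 [ 0.4982 -0.0173]
 [ 0.5004 -0.0011]] [ 0.5535 -0.0197]
0.11051616919654793 -0.19209463387694609
```

```bash
cat >> h.py <<'E'
def to(x,y,z,yaw):
    s,p,Rm=st(); d=Rm.T@(np.array([x,y,z])-p)*1000
    cur=np.arctan2(Rm[1,0],Rm[0,0]); dy=(yaw-cur+np.pi)%(2*np.pi)-np.pi
    print("clk %.2f"%s["clock"],"pos",np.round(p,4),"yaw %.3f"%cur,"tilt",np.round(Rm[:2,2],4),"w %.4f"%s["width"],"F",np.round(s["contact_force"],1),"q6 %.2f"%s["qpos"][5])
    print("shift",np.round(d,1),"turn %.3f"%(-dy))
E
python3 -c "
from h import *
to(.554,-.0195,.20,-1.776)"
```

```text
clk 1.40 pos [ 0.196  -0.5406  0.2314] yaw -1.223 tilt [ 0.0001 -0.0001] w 0.0856 F [-0.5 -0.9 -0.5] q6 -0.12
shift [-367.9 -514.2   31.3] turn 0.553
```

Emit:
{"op": "drive_tool", "data": {
  "steps": [
    [-368, -514, 31, 0.55, 0.0],
    [-368, -514, 31, 0.55, 0.0],
    [-368, -514, 31, 0.55, 0.0],
    [-368, -514, 31, 0.55, 0.0],
    [-368, -514, 31, 0.55, 0.0]
  ],
  "squeeze": 60
}}

```text
clock: 1.9
position: [0.3359, -0.3367, 0.2194]
ee_rot: [0.0, -0.631, 0.776, -0.0]
contact_force: [0.8, -1.1, -0.2]
width: 0.0429
```

```bash
python3 -c "
from h import *
to(.554,-.0195,.20,-1.776)"
```

```text
clk 1.90 pos [ 0.3359 -0.3367  0.2194] yaw -1.776 tilt [ 0.0007 -0.0005] w 0.0429 F [ 0.8 -1.1 -0.2] q6 0.84
shift [-354.9 -149.    19.4] turn 0.000
```

Emit:
{"op": "drive_tool", "data": {
  "steps": [
    [-355, -149, 19, 0, 0.0],
    [-355, -149, 19, 0, 0.0],
    [-355, -149, 19, 0, 0.0],
    [-355, -149, 19, 0, 0.0],
    [-355, -149, 19, 0, 0.0]
  ]
}}

```text
clock: 2.4
position: [0.4774, -0.1305, 0.2073]
ee_rot: [0.0, -0.631, 0.776, -0.001]
contact_force: [1.0, -0.7, -0.6]
width: 0.0428
```

```bash
python3 -c "
from h import *
to(.554,-.0195,.20,-1.776)"
```

```text
clk 2.40 pos [ 0.4774 -0.1305  0.2073] yaw -1.776 tilt [ 0.0016 -0.0011] w 0.0428 F [ 1.  -0.7 -0.6] q6 1.37
shift [-124.3  -52.3    7.3] turn 0.000
```

Emit:
{"op": "drive_tool", "data": {
  "steps": [
    [-124, -52, 7, 0, 0.0],
    [-124, -52, 7, 0, 0.0],
    [-124, -52, 7, 0, 0.0],
    [-124, -52, 7, 0, 0.0],
    [-124, -52, 7, 0, 0.0]
  ]
}}

```text
clock: 2.9
position: [0.5535, -0.0192, 0.2]
ee_rot: [-0.0, -0.632, 0.775, -0.001]
contact_force: [-0.5, 0.1, 0.2]
width: 0.0427
```

```bash
python3 -c "
from h import *
to(.554,-.0195,.123,-1.776)
for n in ('side','top'):
  i=manip.get_image(n)
  (r0,r1,c0,c1)=(130,260,240,420) if n=='side' else (130,270,260,440)
  cv2.imwrite(f'pics/{n}1.png',cv2.resize(i[r0:r1,c0:c1],None,fx=4,fy=4,interpolation=cv2.INTER_CUBIC))
"
```

```text
clk 2.90 pos [ 0.5535 -0.0192  0.2   ] yaw -1.774 tilt [ 0.0006 -0.0017] w 0.0427 F [-0.5  0.1  0.2] q6 1.61
shift [ 0.1 -0.5 77. ] turn 0.002
```

View pics/side1.png

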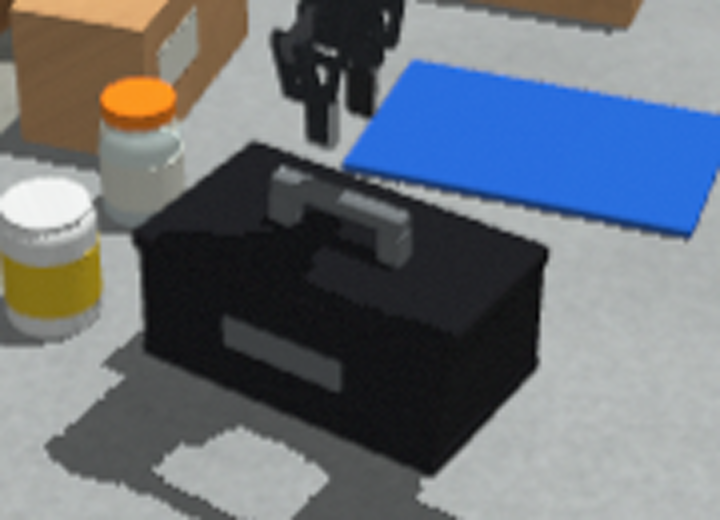

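View pics/top1.png

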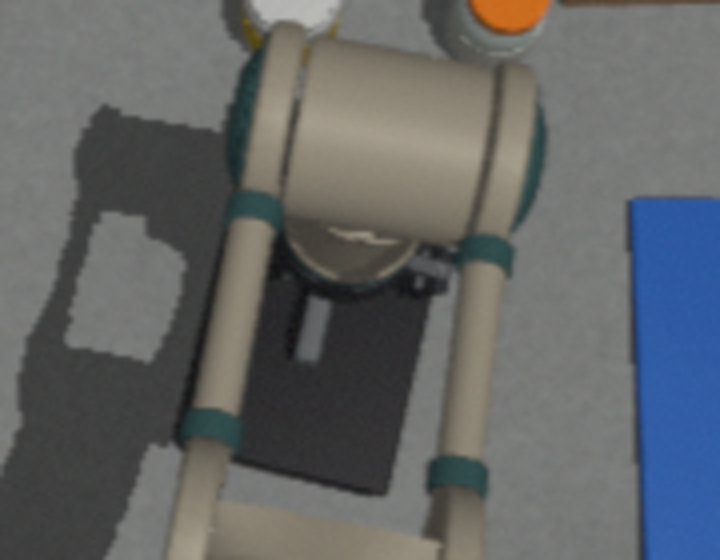

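```bash
python3 -c "
from h import *
s,p,Rm=st()
for w in(0,.021,-.021): print(proj('side',p+Rm@np.array([w,0,0]))-[240,130])
"
```

```text
[[85.41616068 32.65253829]]
[[89.55642074 29.34546303]]
[[81.19308356 36.02576454]]
```

Emit:
{"op": "drive_tool", "data": {
  "steps": [
    [0, -0.5, 40, 0, 0.0],
    [0, -0.5, 65, 0, 0.0],
    [0, -0.5, 77, 0, 0.0],
    [0, -0.5, 77, 0, 0.0],
    [0, -0.5, 77, 0, 0.0]
  ]
}}

```text
clock: 3.5
position: [0.5541, -0.0216, 0.1242]
ee_rot: [0.0, -0.63, 0.776, -0.002]
contact_force: [0.1, 1.2, -0.3]
width: 0.0431
```

```bash
python3 -c "
from h import *
to(.554,-.0195,.123,-1.776)
"
```

```text
clk 3.50 pos [ 0.5541 -0.0216  0.1242] yaw -1.777 tilt [ 0.0024 -0.002 ] w 0.0431 F [ 0.1  1.2 -0.3] q6 1.61
shift [-2.   0.5  1.2] turn -0.001
```

Emit:
{"op": "drive_tool", "data": {
  "steps": [
    [-1.5, 0, 1, 0, -1],
    [-1.5, 0, 1, 0, -1],
    [-1.5, 0, 1, 0, -1],
    [-1.5, 0, 1, 0, -1],
    [-1.5, 0, 1, 0, -1]
  ],
  "squeeze": 70
}}

```text
clock: 4.0
position: [0.5554, -0.0204, 0.1248]
ee_rot: [0.001, -0.631, 0.776, -0.003]
contact_force: [-0.4, -0.0, 5.8]
width: 0.0147
```

Emit:
{"op": "drive_tool", "data": {
  "steps": [
    [0, 0, 0, 0, -1],
    [0, 0, 0, 0, -1],
    [0, 0, -5, 0, -1],
    [0, 0, -15, 0, -1],
    [0, 0, -30, 0, -1]
  ]
}}

```text
clock: 4.5
position: [0.5545, -0.0201, 0.1546]
ee_rot: [0.0, -0.631, 0.776, -0.002]
contact_force: [0.6, -0.5, -2.5]
width: 0.0142
```

```bash
python3 -c "
from h import *
to(.5005,-.359,.20,-1.542)
"
```

```text
clk 4.50 pos [ 0.5545 -0.0201  0.1546] yaw -1.777 tilt [ 0.0029 -0.0025] w 0.0142 F [ 0.6 -0.5 -2.5] q6 1.62
shift [342.8 -16.7 -44.7] turn -0.235
```

Emit:
{"op": "drive_tool", "data": {
  "steps": [
    [0, 0, -30, 0, -1],
    [20, 0, -60, 0, -1],
    [60, -3, -70, -0.05, -1],
    [100, -5, -70, -0.1, -1],
    [145, -7, -70, -0.15, -1]
  ]
}}

```text
clock: 5.0
position: [0.5315, -0.164, 0.2263]
ee_rot: [0.001, -0.688, 0.725, -0.003]
contact_force: [0.1, -0.3, -3.7]
width: 0.0147
```

```bash
python3 -c "
from h import *
to(.5005,-.359,.20,-1.542)
i=manip.get_image('side');cv2.imwrite('pics/side2.png',i)
"
```

```text
clk 5.00 pos [ 0.5315 -0.164   0.2263] yaw -1.623 tilt [ 0.005  -0.0029] w 0.0147 F [ 0.1 -0.3 -3.7] q6 1.20
shift [196.3  20.9  26.7] turn -0.081
```

View pics/side2.png

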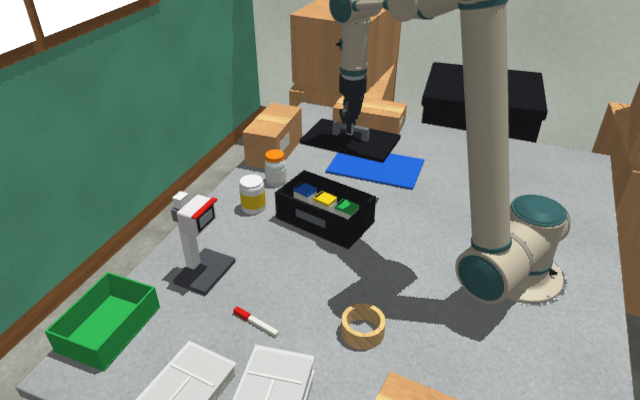

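Emit:
{"op": "drive_tool", "data": {
  "steps": [
    [50, 5, 10, -0.04, -1],
    [100, 10, 20, -0.08, -1],
    [145, 15, 27, -0.08, -1],
    [175, 19, 27, -0.08, -1],
    [196, 21, 27, -0.08, -1]
  ]
}}

```text
clock: 5.55
position: [0.4975, -0.3707, 0.2009]
ee_rot: [0.004, 0.715, -0.699, 0.005]
contact_force: [-0.8, 0.5, -3.1]
width: 0.0147
```

Emit:
{"op": "drive_tool", "data": {
  "steps": [
    [0, 0, 0, 0, -1],
    [0, 0, 0, 0, -1]
  ]
}}

```text
clock: 5.75
position: [0.4975, -0.37, 0.2009]
ee_rot: [0.004, 0.714, -0.7, 0.005]
contact_force: [1.5, 0.3, -2.5]
width: 0.0149
```

```bash
python3 -c "
from h import *
to(.5005,-.359,.10,-1.542)
i=manip.get_image('top');cv2.imwrite('pics/top2.png',i)
i=cv2.resize(i[140:300,290:510],None,fx=3,fy=3,interpolation=cv2.INTER_CUBIC);cv2.imwrite('pics/top2b.png',i)
"
```

```text
clk 5.75 pos [ 0.4975 -0.37    0.2009] yaw -1.550 tilt [ 0.0016 -0.0116] w 0.0149 F [ 1.5  0.3 -2.5] q6 0.80
shift [-12.1  -3.1 100.8] turn -0.008
```

View pics/top2b.png

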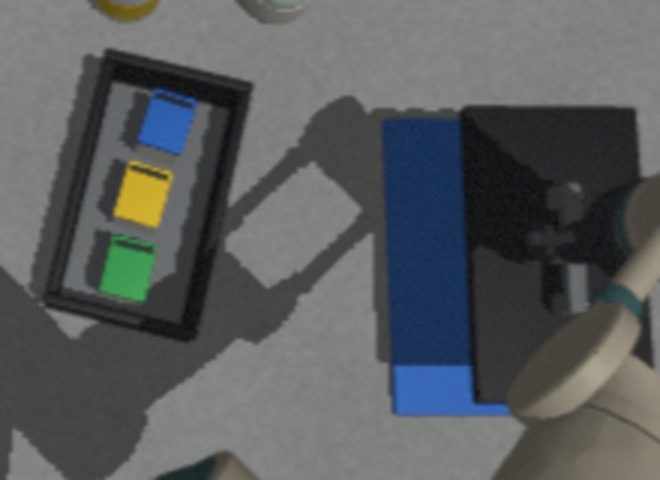

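Emit:
{"op": "drive_tool", "data": {
  "steps": [
    [-6, -2, 30, -0.008, -1],
    [-12, -3, 60, -0.008, -1],
    [-12, -3, 85, -0.008, -1],
    [-12, -3, 101, -0.008, -1],
    [-12, -3, 101, -0.008, -1]
  ]
}}

```text
clock: 6.3
position: [0.4997, -0.3546, 0.0977]
ee_rot: [0.003, 0.718, -0.696, 0.001]
contact_force: [-0.4, 0.7, -2.3]
width: 0.0146
```

Emit:
{"op": "drive_tool", "data": {
  "steps": [
    [0, 0, 0, 0, -1],
    [0, 0, 0, 0, -1]
  ]
}}

```text
clock: 6.5
position: [0.5005, -0.3538, 0.099]
ee_rot: [0.003, 0.719, -0.695, 0.002]
contact_force: [0.6, 0.5, -2.6]
width: 0.0147
```

```bash
python3 -c "
from h import *
to(.5005,-.359,.0438,-1.542)
i=manip.get_image('top');cv2.imwrite('pics/top3.png',i)
i=cv2.resize(i[140:300,290:510],None,fx=3,fy=3,interpolation=cv2.INTER_CUBIC);cv2.imwrite('pics/top3b.png',i)
i=manip.get_image('side')
i=cv2.resize(i[90:230,250:450],None,fx=4,fy=4,interpolation=cv2.INTER_CUBIC);cv2.imwrite('pics/side3b.png',i)
"
```

```text
clk 6.50 pos [ 0.5005 -0.3538  0.099 ] yaw -1.537 tilt [-0.0012 -0.0073] w 0.0147 F [ 0.6  0.5 -2.6] q6 0.82
shift [ 4.8  0.1 55.2] turn 0.005
```

View pics/top3b.png

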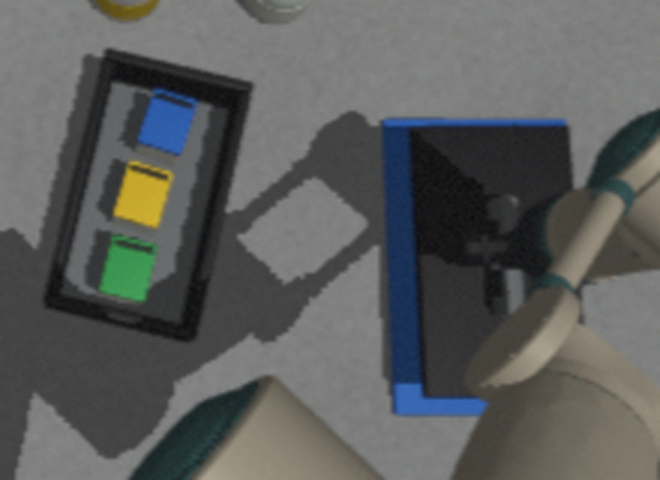

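View pics/side3b.png

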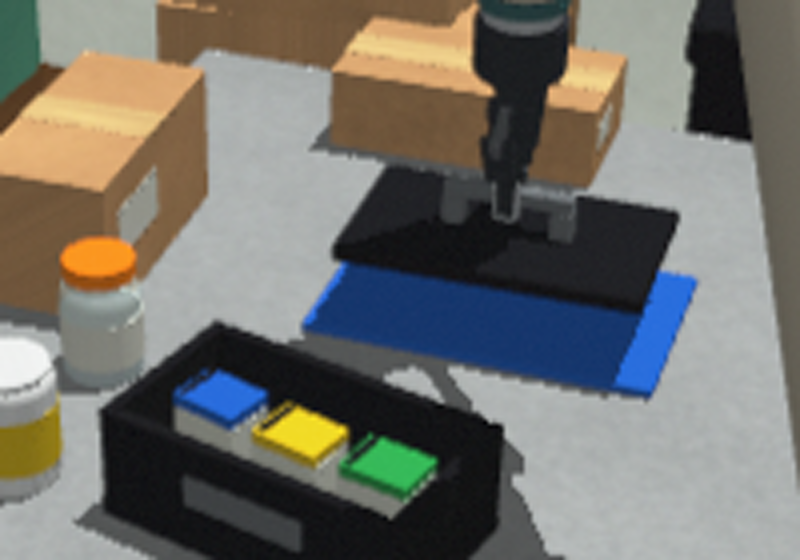

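Emit:
{"op": "drive_tool", "data": {
  "steps": [
    [3, 0, 20, 0, -1],
    [4.5, 0, 38, 0, -1],
    [4.5, 0, 46, 0, -1],
    [4.5, 0, 51, 0, -1],
    [4.5, 0, 53, 0, -1]
  ]
}}

```text
clock: 7.1
position: [0.5007, -0.3597, 0.0463]
ee_rot: [0.003, 0.719, -0.695, 0.003]
contact_force: [-0.4, 0.0, -2.6]
width: 0.0147
```

```bash
python3 -c "
from h import *
to(.5005,-.359,.0438,-1.542)
"
```

```text
clk 7.10 pos [ 0.5007 -0.3597  0.0463] yaw -1.538 tilt [-0.0004 -0.0084] w 0.0147 F [-0.4  0.  -2.6] q6 0.81
shift [-0.7  0.2  2.5] turn 0.004
```

Emit:
{"op": "drive_tool", "data": {
  "steps": [
    [0, 0, 1, 0, -1],
    [0, 0, 2, 0, -1],
    [0, 0, 3, 0, -1],
    [0, 0, 3, 0, -1]
  ]
}}

```text
clock: 7.5
position: [0.5011, -0.3602, 0.0441]
ee_rot: [0.003, 0.719, -0.695, 0.004]
contact_force: [-0.9, -0.5, 0.1]
width: 0.0142
```

```bash
python3 -c "
from h import *
to(.5005,-.359,.0438,-1.542)
"
```

```text
clk 7.50 pos [ 0.5011 -0.3602  0.0441] yaw -1.538 tilt [ 0.0008 -0.0096] w 0.0142 F [-0.9 -0.5  0.1] q6 0.81
shift [-1.3  0.6  0.3] turn 0.004
```

Emit:
{"op": "drive_tool", "data": {
  "steps": [
    [0, 0, 0.5, 0, -1],
    [0, 0, 0.5, 0, -0.5],
    [0, 0, 0.5, 0, -0.2],
    [0, 0, 0.5, 0, 0],
    [0, 0, 0.5, 0, 0]
  ]
}}

```text
clock: 8.0
position: [0.5012, -0.3603, 0.0436]
ee_rot: [0.003, 0.719, -0.695, 0.004]
contact_force: [-1.4, -0.2, -0.3]
width: 0.0426
```

Emit:
{"op": "drive_tool", "data": {
  "steps": [
    [0, 0, -10, 0, 0],
    [0, 0, -40, 0, 0.1],
    [0, 0, -80, 0, 0.2],
    [0, 0, -120, 0, 0.2],
    [0, 0, -150, 0, 0.2]
  ]
}}

```text
clock: 8.5
position: [0.5017, -0.3593, 0.1973]
ee_rot: [0.003, 0.719, -0.695, 0.006]
contact_force: [0.7, -0.7, 0.1]
width: 0.051
```

Emit:
{"op": "drive_tool", "data": {
  "steps": [
    [0, 0, -50, 0, 0.2],
    [-50, 0, -50, 0, 0.2],
    [-100, 0, -50, 0, 0.2],
    [-100, 0, -50, 0, 0.2]
  ]
}}

```text
clock: 8.9
position: [0.4973, -0.253, 0.2478]
ee_rot: [0.002, 0.72, -0.694, 0.005]
contact_force: [0.3, -0.3, 0.0]
width: 0.0517
```

```bash
python3 -c "
from h import *
to(.5005,-.359,.0438,-1.542)
i=manip.get_image('top');cv2.imwrite('pics/top4.png',i)
i=cv2.resize(i[140:300,290:510],None,fx=3,fy=3,interpolation=cv2.INTER_CUBIC);cv2.imwrite('pics/top4b.png',i)
i=manip.get_image('side');cv2.imwrite('pics/side4.png',i)
i=cv2.resize(i[90:250,250:450],None,fx=4,fy=4,interpolation=cv2.INTER_CUBIC);cv2.imwrite('pics/side4b.png',i[:600])
"
```

```text
clk 8.90 pos [ 0.4973 -0.253   0.2478] yaw -1.534 tilt [ 0.0046 -0.0091] w 0.0517 F [ 0.3 -0.3  0. ] q6 0.94
shift [104.1   1.6 204.9] turn 0.008
```

View pics/top4b.png

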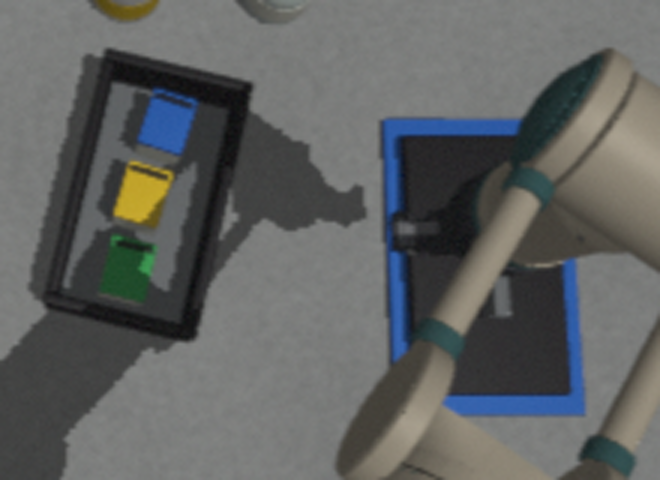

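View pics/side4b.png

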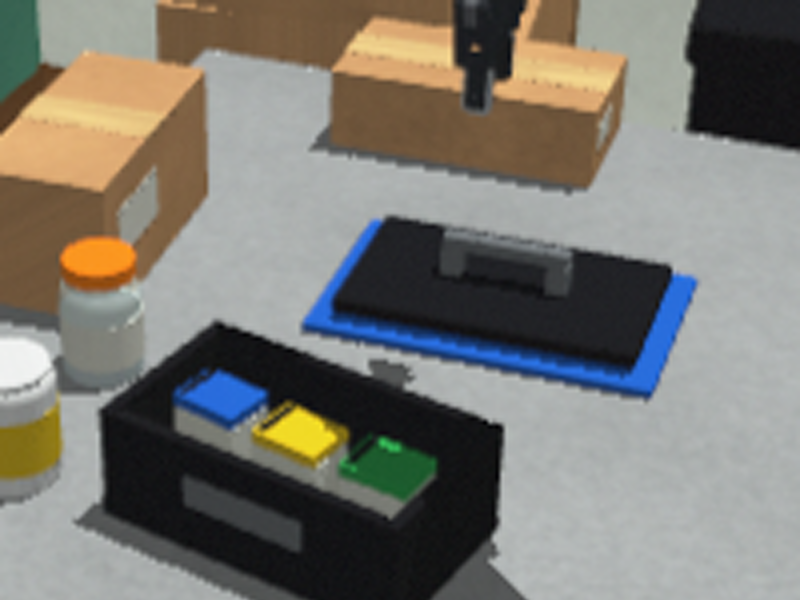

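```bash
python3 - <<'E'
from h import *
np.set_printoptions(precision=4,suppress=True)
for f in("top2","top3"):
    i=cv2.imread(f"pics/{f}.png"); h=cv2.cvtColor(i,cv2.COLOR_BGR2HSV)
    m=((h[...,0]>45)&(h[...,0]<85)&(h[...,1]>100)&(h[...,2]>40)).astype(np.uint8); m[:200]=0; m[:,:310]=0; m[:,360:]=0;m[260:]=0
    c=np.argwhere(m)[:,::-1]; print(f,len(c))
    P=np.array([atz("top",p,.088)[:2] for p in c])*1000
    print(cv2.minAreaRect(P.astype(np.float32)),P.mean(0))
    C=lambda x,y:(290+(x+.5)/3-.5,140+(y+.5)/3-.5)
    q=np.array([atz("top",C(*u),.088)[:2] for u in((110,234),(158,240),(147,303),(101,296))]); print(q,q.mean(0),np.linalg.norm(q-np.roll(q,1,0),axis=1)); e=q[0]+q[1]-q[2]-q[3];print(np.arctan2(e[1],e[0])); e=q[0]+q[3]-q[2]-q[1]; print(np.arctan2(-e[0],e[1]))
i=cv2.imread("pics/top3.png"); cv2.imwrite("pics/g.png",cv2.resize(i[210:250,310:355],None,fx=12,fy=12,interpolation=cv2.INTER_NEAREST))
i=cv2.imread("pics/side2.png"); cv2.imwrite("pics/gs.png",cv2.resize(i[165:250,270:380],None,fx=7,fy=7,interpolation=cv2.INTER_CUBIC))
to(.5,-.01,.2,-1.77)
E
```

```text
top2 285
((481.0595397949219, -1.3759307861328125), (44.39073181152344, 55.03696823120117), 77.6175765991211) [479.2785  -0.4515]
[[ 0.5129  0.0163]
 [ 0.5085 -0.0293]
 [ 0.4488 -0.02  ]
 [ 0.4541  0.0233]] [ 0.4811 -0.0024] [0.0592 0.0458 0.0604 0.0437]
-0.13738421881410084
-0.10912342485837268
top3 286
((481.05950927734375, -1.375925064086914), (44.39073181152344, 55.03697204589844), 77.61758422851562) [479.5247  -0.526 ]
[[ 0.5129  0.0163]
 [ 0.5085 -0.0293]
 [ 0.4488 -0.02  ]
 [ 0.4541  0.0233]] [ 0.4811 -0.0024] [0.0592 0.0458 0.0604 0.0437]
-0.13738421881410084
-0.10912342485837268
clk 9.00 pos [ 0.4983 -0.2579  0.2472] yaw -1.536 tilt [ 0.0051 -0.0138] w 0.0513 F [-0.2 -0.7 -0.9] q6 0.94
shift [-248.3  -10.2   43.8] turn 0.234
```

View pics/g.png

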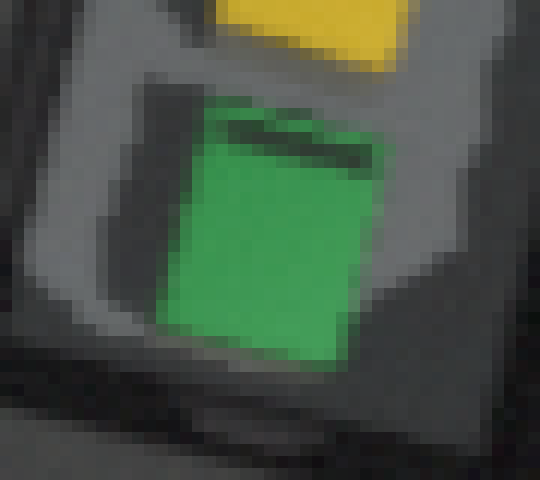

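View pics/gs.png

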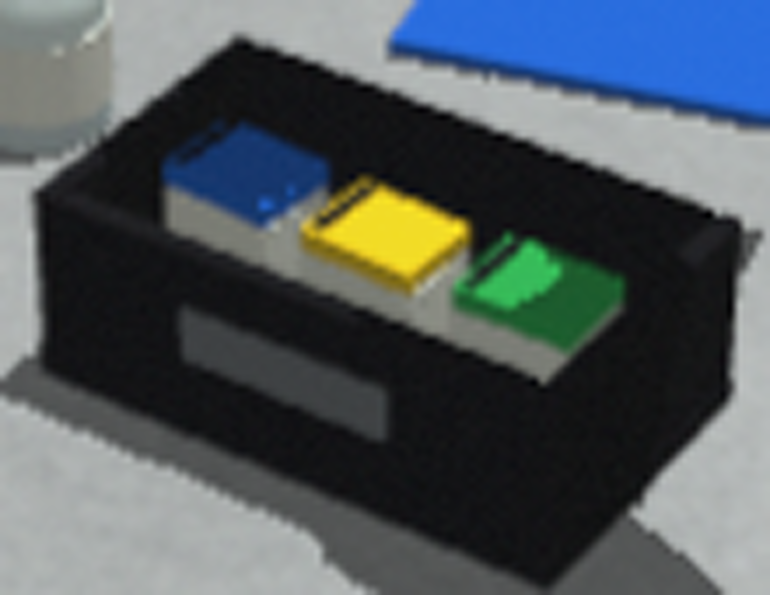

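Emit:
{"op": "drive_tool", "data": {
  "steps": [
    [-50, -2, 10, 0.05, 0.55],
    [-100, -4, 20, 0.1, 0.55],
    [-150, -6, 30, 0.15, 0.55],
    [-200, -8, 40, 0.2, 0.55],
    [-225, -10, 40, 0.24, 0.55]
  ]
}}

```text
clock: 9.5
position: [0.4998, -0.0313, 0.203]
ee_rot: [-0.003, -0.631, 0.776, -0.006]
contact_force: [1.0, 0.1, -0.4]
width: 0.0661
```

Emit:
{"op": "drive_tool", "data": {
  "steps": [
    [0, 0, 0, 0, 0.55]
  ]
}}

```text
clock: 9.6
position: [0.5, -0.0291, 0.2027]
ee_rot: [-0.003, -0.632, 0.775, -0.005]
contact_force: [0.6, -1.1, -0.1]
width: 0.0659
```

```bash
python3 -c "
from h import *
to(.481,-.0015,.2,-1.787)"
```

```text
clk 9.60 pos [ 0.5    -0.0291  0.2027] yaw -1.775 tilt [ 0.0023 -0.0115] w 0.0659 F [ 0.6 -1.1 -0.1] q6 1.59
shift [-23.2  24.2   2.4] turn 0.012
```

Emit:
{"op": "drive_tool", "data": {
  "steps": [
    [-15, 15, 2, 0.012, 0.55],
    [-23, 24, 2, 0.012, 0.55],
    [-23, 24, 2, 0.012, 0.55],
    [-23, 24, 2, 0.012, 0.55]
  ]
}}

```text
clock: 10.0
position: [0.4819, -0.0029, 0.2007]
ee_rot: [-0.003, -0.627, 0.779, -0.006]
contact_force: [1.2, -0.5, 0.4]
width: 0.0662
```

```bash
python3 -c "
from h import *
to(.481,-.0015,.12,-1.787)"
```

```text
clk 10.00 pos [ 0.4819 -0.0029  0.2007] yaw -1.787 tilt [ 0.0036 -0.0127] w 0.0662 F [ 1.2 -0.5  0.4] q6 1.65
shift [-2.2  1.7 80.7] turn 0.000
```

Emit:
{"op": "drive_tool", "data": {
  "steps": [
    [-1, 1, 40, 0, 0.55],
    [-2, 1.5, 80, 0, 0.55],
    [-2, 1.5, 90, 0, 0.55],
    [-2, 1.5, 90, 0, 0.55]
  ]
}}

```text
clock: 10.4
position: [0.4806, -0.0026, 0.1096]
ee_rot: [-0.004, -0.626, 0.779, -0.005]
contact_force: [0.3, 0.9, 0.2]
width: 0.0663
```

```bash
python3 -c "
from h import *
to(.481,-.0015,.040,-1.787)
i=manip.get_image('side')
i=cv2.resize(i[130:260,240:420],None,fx=4,fy=4,interpolation=cv2.INTER_CUBIC);cv2.imwrite('pics/side5b.png',i)
"
```

```text
clk 10.40 pos [ 0.4806 -0.0026  0.1096] yaw -1.788 tilt [ 0.0003 -0.0126] w 0.0663 F [0.3 0.9 0.2] q6 1.65
shift [-2.   0.1 69.6] turn -0.001
```

View pics/side5b.png

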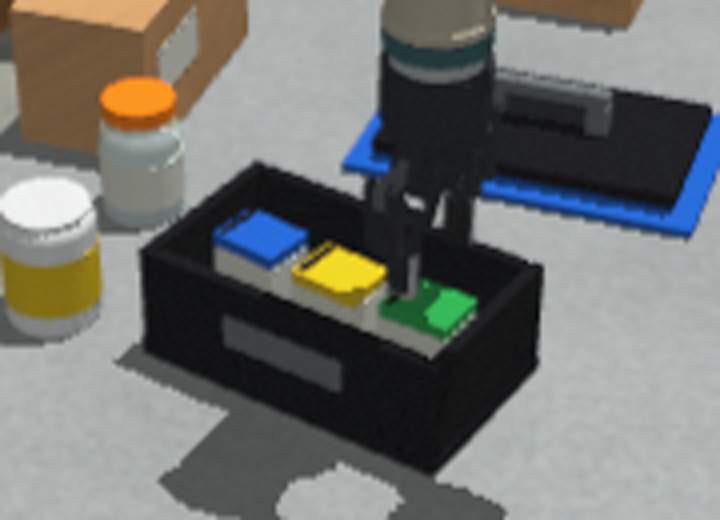

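Emit:
{"op": "drive_tool", "data": {
  "steps": [
    [-1, 0, 20, 0, 0.55],
    [-2, 0, 40, 0, 0.55],
    [-2, 0, 60, 0, 0.55],
    [-2, 0, 69, 0, 0.55],
    [-2, 0, 69, 0, 0.55]
  ]
}}

```text
clock: 10.95
position: [0.4842, -0.0018, 0.045]
ee_rot: [-0.002, -0.627, 0.779, -0.007]
contact_force: [-4.1, 0.2, 11.3]
width: 0.0658
```

```bash
python3 -c "
from h import *
to(.481,-.0015,.040,-1.787)
"
```

```text
clk 10.95 pos [ 0.4842 -0.0018  0.045 ] yaw -1.787 tilt [ 0.0066 -0.0131] w 0.0658 F [-4.1  0.2 11.3] q6 1.66
shift [0.3 3.2 4.9] turn -0.000
```

```bash
python3 -c "
from h import *
to(.481,-.0015,.040,-1.787)
i=manip.get_image('side')
i=cv2.resize(i[130:260,240:420],None,fx=4,fy=4,interpolation=cv2.INTER_CUBIC);cv2.imwrite('pics/side6b.png',i)
i=manip.get_image('top')
i=cv2.resize(i[130:290,260:440],None,fx=4,fy=4,interpolation=cv2.INTER_CUBIC);cv2.imwrite('pics/top6b.png',i[:600])
s=manip.get_state(); print(s['moment'],s['qpos'])
"
```

```text
clk 10.95 pos [ 0.4842 -0.0018  0.045 ] yaw -1.787 tilt [ 0.0066 -0.0131] w 0.0658 F [-4.1  0.2 11.3] q6 1.66
shift [0.3 3.2 4.9] turn -0.000
[0.46695786 0.38293    0.25000598] [-0.13837321  0.32493154  1.96958498 -0.01644351  0.83820357  1.65990984]
```

View pics/side6b.png

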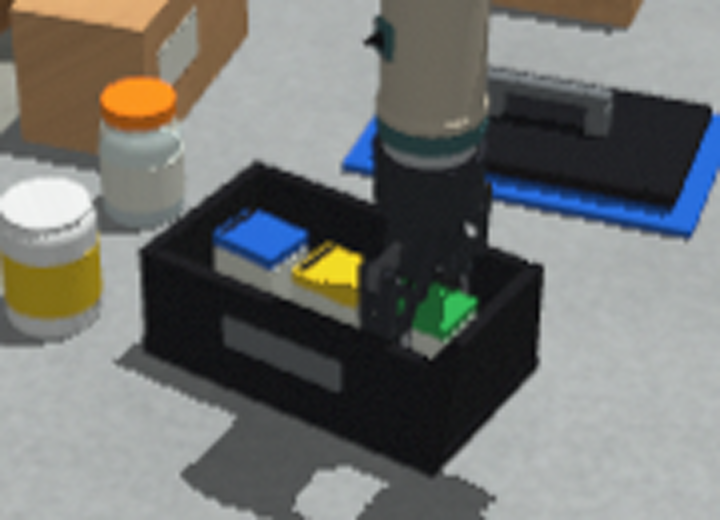

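View pics/top6b.png

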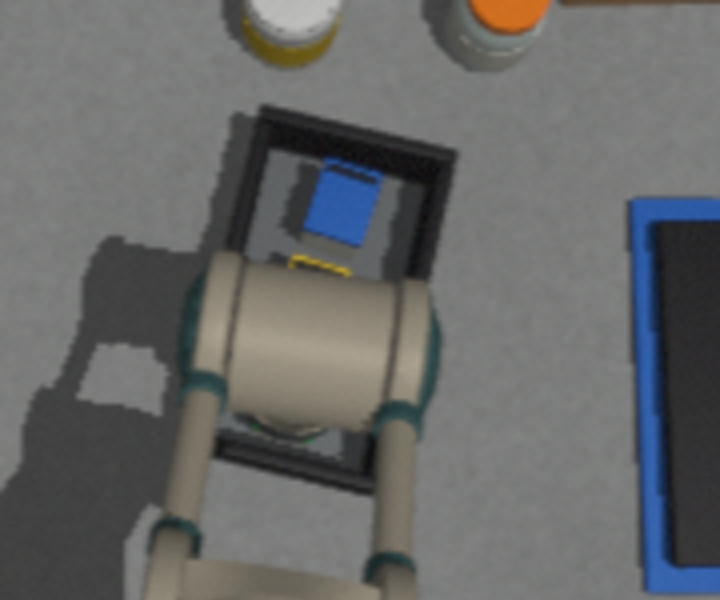

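```bash
python3 -c "
from h import *
s,p,Rm=st()
f=lambda P:(proj('side',P)-[240,130])*4+1.5
for z in(-.07,-.05,-.03,0): print(z,f(p+Rm@np.array([-.04,0,z])).round(),f(p+Rm@np.array([-.057,0,z])).round(), f(p+Rm@np.array([-.04,.011,z])).round(),f(p+Rm@np.array([-.04,-.011,z])).round())
e=np.array([np.cos(-.216),np.sin(-.216),0]); n=np.array([-e[1],e[0],0]); c=np.array([.481,-.0015,.088])
for a,b in((1,1),(1,-1),(-1,-1),(-1,1)): print(a,b,f(c+e*.028*a+n*.022*b).round())
"
```

```text
-0.07 [[394. 299.]] [[380. 311.]] [[407. 304.]] [[380. 293.]]
-0.05 [[393. 322.]] [[380. 335.]] [[407. 328.]] [[380. 317.]]
-0.03 [[393. 345.]] [[379. 358.]] [[406. 351.]] [[379. 340.]]
0 [[392. 379.]] [[378. 391.]] [[405. 384.]] [[378. 373.]]
1 1 [[377. 304.]]
1 -1 [[411. 274.]]
-1 -1 [[478. 300.]]
-1 1 [[445. 331.]]
```

```bash
python3 -c "
from h import *
np.set_printoptions(precision=4,suppress=True)
C=lambda x,y:(290+(x+.5)/3-.5,140+(y+.5)/3-.5)
q=np.array([atz('top',C(*u),.095)[:2] for u in((107,50),(252,84),(193,340),(45,303))]); print(q,q.mean(0),np.linalg.norm(q-np.roll(q,1,0),axis=1))
e=q[0]+q[1]-q[2]-q[3];yw=np.arctan2(e[1],e[0]);print(yw)
s,p,Rm=st()
for nm,P in(('tub',np.array([.481,-.0014])),('tcp',p[:2])):
  d=P-q.mean(0); print(nm,d@[np.cos(yw),np.sin(yw)],d@[-np.sin(yw),np.cos(yw)])
i=cv2.imread('pics/top3.png'); cv2.imwrite('pics/car.png',cv2.resize(i[150:260,300:380],None,fx=6,fy=5,interpolation=cv2.INTER_CUBIC))
i=cv2.resize(manip.get_image('side')[160:250,290:390],None,fx=7,fy=6,interpolation=cv2.INTER_CUBIC);cv2.imwrite('pics/side7.png',cv2.convertScaleAbs(i,alpha=2.5,beta=10))
"
```

```text
[[ 0.6905  0.0236]
 [ 0.6608 -0.1166]
 [ 0.4154 -0.0629]
 [ 0.4457  0.0756]] [ 0.5531 -0.0201] [0.2502 0.1433 0.2512 0.1418]
-0.21226803427048876
tub -0.074422826957352 0.0030847158690870988
tcp -0.07118527766895785 0.003309906087073529
```

View pics/side7.png

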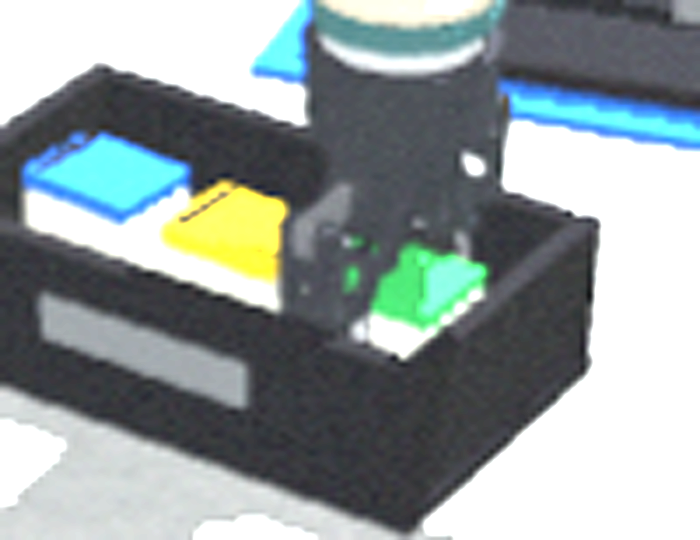

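View pics/car.png

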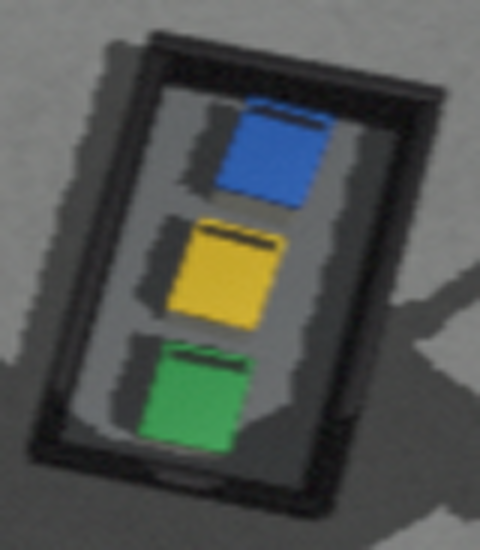

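Emit:
{"op": "drive_tool", "data": {
  "steps": [
    [0, 1, -10, 0, 0.55],
    [0, 2, -30, 0, 0.4],
    [0.5, 3, -50, 0, 0.3],
    [0.5, 3, -50, 0, 0.28],
    [0.5, 3, -50, 0, 0.28]
  ]
}}

```text
clock: 11.6
position: [0.482, -0.0013, 0.0963]
ee_rot: [-0.0, -0.627, 0.779, -0.009]
contact_force: [-0.2, -0.0, -0.7]
width: 0.0549
```

```bash
python3 -c "
from h import *
to(.481,-.0025,.043,-1.787)
print(manip.get_state()['moment'])
i=cv2.resize(manip.get_image('side')[160:250,290:390],None,fx=7,fy=6,interpolation=cv2.INTER_CUBIC);cv2.imwrite('pics/side8.png',cv2.convertScaleAbs(i,alpha=2,beta=10))
"
```

```text
clk 11.60 pos [ 0.482  -0.0013  0.0963] yaw -1.787 tilt [ 0.0107 -0.0139] w 0.0549 F [-0.2 -0.  -0.7] q6 1.66
shift [ 0.8  1.4 53.3] turn -0.000
[0.0677017  0.03028378 0.01762634]
```

View pics/side8.png

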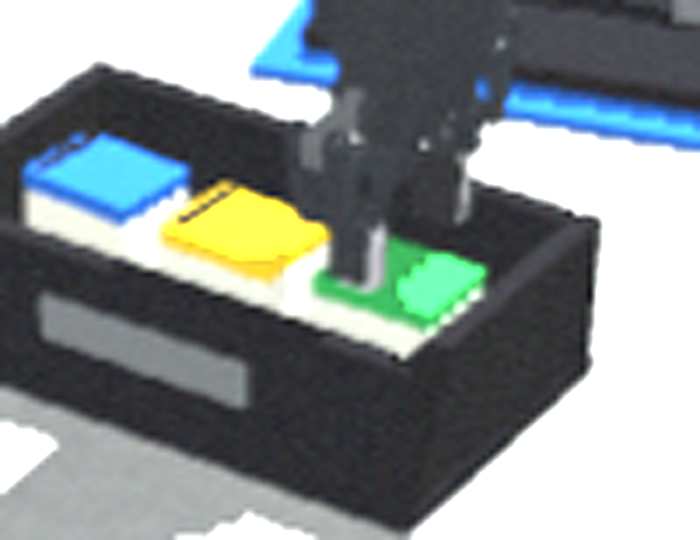

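Emit:
{"op": "drive_tool", "data": {
  "steps": [
    [0.8, 1.4, 15, 0, 0.28],
    [0.8, 1.4, 30, 0, 0.28],
    [0.8, 1.4, 40, 0, 0.28],
    [0.8, 1.4, 46, 0, 0.28],
    [0.8, 1.4, 46, 0, 0.28]
  ]
}}

```text
clock: 12.15
position: [0.4793, -0.0022, 0.0483]
ee_rot: [-0.002, -0.627, 0.779, -0.007]
contact_force: [-0.9, 0.8, 0.1]
width: 0.0544
```

```bash
python3 -c "
from h import *
to(.481,-.0025,.043,-1.787)
print(manip.get_state()['moment'])"
```

```text
clk 12.15 pos [ 0.4793 -0.0022  0.0483] yaw -1.787 tilt [ 0.0061 -0.0133] w 0.0544 F [-0.9  0.8  0.1] q6 1.66
shift [-0.1 -1.7  5.3] turn -0.000
[ 0.00816787  0.02204446 -0.02909153]
```

No contact now. Down the last bit, then close.

Emit:
{"op": "drive_tool", "data": {
  "steps": [
    [0, -1.5, 3, 0, 0.28],
    [0, -1.5, 5, 0, 0.28],
    [0, -1.5, 5, 0, 0.28]
  ]
}}

```text
clock: 12.45
position: [0.481, -0.0027, 0.0434]
ee_rot: [-0.002, -0.627, 0.779, -0.007]
contact_force: [-0.1, 0.0, 0.2]
width: 0.0548
```

```bash
python3 -c "
from h import *
to(.481,-.0025,.043,-1.787)"
```

```text
clk 12.45 pos [ 0.481  -0.0027  0.0434] yaw -1.787 tilt [ 0.0062 -0.0135] w 0.0548 F [-0.1  0.   0.2] q6 1.66
shift [-0.2  0.   0.4] turn -0.000
```

Emit:
{"op": "drive_tool", "data": {
  "steps": [
    [0, 0, 0, 0, 0.1],
    [0, 0, 0, 0, -0.1],
    [0, 0, 0, 0, -1],
    [0, 0, 0, 0, -1],
    [0, 0, 0, 0, -1]
  ],
  "squeeze": 50
}}

```text
clock: 12.95
position: [0.4814, -0.0026, 0.0438]
ee_rot: [-0.001, -0.626, 0.779, -0.007]
contact_force: [-0.2, 0.4, 5.4]
width: 0.0435
```

Emit:
{"op": "drive_tool", "data": {
  "steps": [
    [0, 0, 0, 0, -1],
    [0, 0, -5, 0, -1],
    [0, 0, -15, 0, -1],
    [0, 0, -30, 0, -1],
    [0, 0, -50, 0, -1]
  ]
}}

```text
clock: 13.45
position: [0.48, -0.0019, 0.0939]
ee_rot: [-0.002, -0.627, 0.779, -0.007]
contact_force: [-0.2, -0.2, -2.5]
width: 0.0433
```

```bash
python3 -c "
from h import *
to(.481,-.0025,.25,-1.787)
i=manip.get_image('side')
i=cv2.resize(i[110:250,240:420],None,fx=4,fy=4,interpolation=cv2.INTER_CUBIC);cv2.imwrite('pics/side9.png',i)
"
```

```text
clk 13.45 pos [ 0.48   -0.0019  0.0939] yaw -1.787 tilt [ 0.0047 -0.0132] w 0.0433 F [-0.2 -0.2 -2.5] q6 1.66
shift [   2.2   -2.3 -156. ] turn -0.000
```

View pics/side9.png

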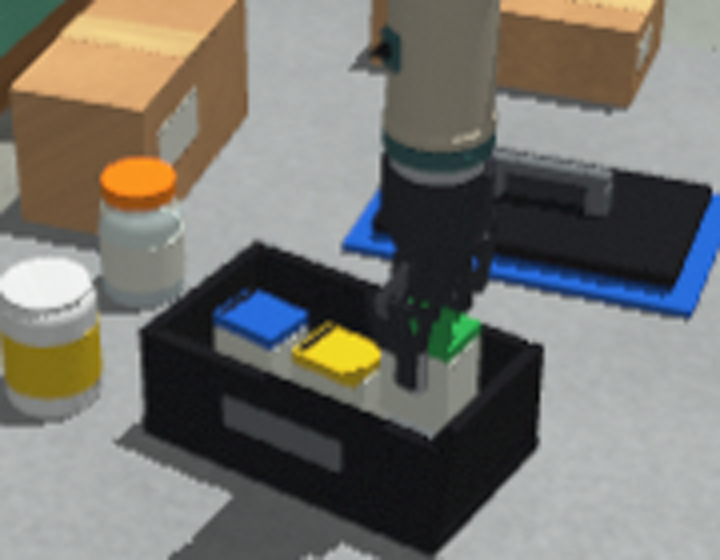

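Emit:
{"op": "drive_tool", "data": {
  "steps": [
    [1, -1, -40, 0, -1],
    [2, -2, -80, 0, -1],
    [2, -2, -110, 0, -1],
    [2, -2, -110, 0, -1],
    [2, -2, -110, 0, -1]
  ]
}}

```text
clock: 14.0
position: [0.4825, -0.003, 0.2073]
ee_rot: [0.0, -0.627, 0.779, -0.009]
contact_force: [0.1, -0.4, -2.7]
width: 0.0436
```

```bash
python3 -c "
from h import *
i=cv2.imread('pics/side0.png'); cv2.imwrite('pics/w1.png',cv2.resize(i[185:245,165:240],None,fx=10,fy=10,interpolation=cv2.INTER_CUBIC))
i=cv2.imread('pics/top0.png'); cv2.imwrite('pics/w2.png',cv2.resize(i[90:160,195:265],None,fx=8,fy=8,interpolation=cv2.INTER_CUBIC))
"
```

```text
(no output)
```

View pics/w1.png

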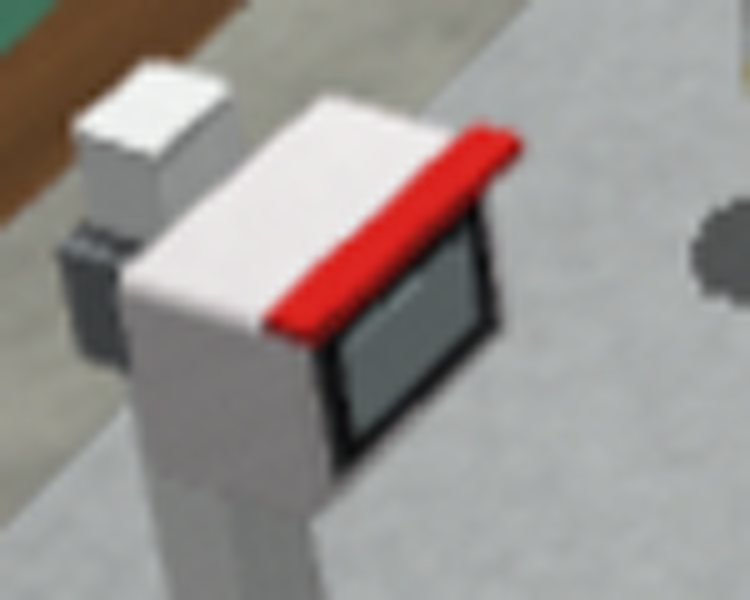

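View pics/w2.png

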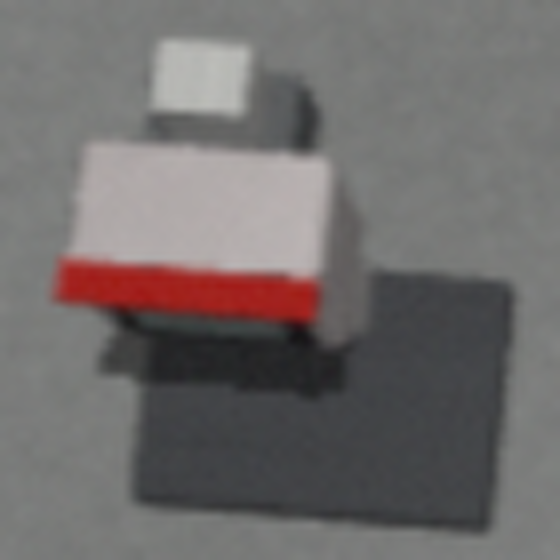

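```bash
python3 - <<'E'
from h import *
from scipy.optimize import least_squares
np.set_printoptions(precision=4,suppress=True)
S=lambda x,y:(165+(x+.5)/10-.5,185+(y+.5)/10-.5)
T=lambda x,y:(195+(x+.5)/8-.5,90+(y+.5)/8-.5)
D=[("side",(.08,.0425,.03),S(122,280)),("side",(.08,-.0425,.03),S(330,95)),("side",(0,.0425,-.03),S(325,510)),("side",(0,-.0425,-.03),S(503,325)),("side",(.08,.0425,-.03),S(155,475)),
("top",(.08,.0425,.03),T(82,145)),("top",(.08,-.0425,.03),T(332,158)),("top",(0,-.0425,-.03),T(352,350))]
F=[("top",(0,.07),T(135,500)),("top",(0,-.07),T(490,530)),("top",(.1,-.07),T(513,285)),
("side",(0,.07),(150+218.5/4-.5,180+458/4-.5)),("side",(0,-.07),(150+341/4-.5,180+318/4-.5)),("side",(.1,-.07),(150+225/4-.5,180+274/4-.5))]
def res(v,full=False):
    x,y,yaw,zw,fo=v; c,s=np.cos(yaw),np.sin(yaw); r=[]
    for n,P,px in D: r+=list(proj(n,[x+c*P[0]-s*P[1],y+s*P[0]+c*P[1],zw+P[2]])[0]-px)
    for n,P,px in F:
        X=P[0]+fo; r+=list(proj(n,[x+c*X-s*P[1],y+s*X+c*P[1],.016])[0]-px)
    return np.array(r)
o=least_squares(res,[.73,.31,-.046,.19,-.02],loss="soft_l1"); print(o.x); print(res(o.x).reshape(-1,2))
x,y,yaw,zw,_=o.x; e=np.array([np.cos(yaw),np.sin(yaw)])
print("scan",np.array([x,y])-e*.15,"tub",np.array([x,y])-e*.178,zw)
for n in("side","top"):
    r=manip.masks_of(n,"scanner_window"); print([(a["conf"],a["location"]) for a in r], proj(n,[x,y,zw]))
E
```

```text
[ 0.7019  0.3092 -0.0561  0.1923  0.009 ]
[[-1.4683 -0.6164]
 [-0.43   -0.9997]
 [10.0707  5.5737]
 [12.4273  3.8774]
 [-0.6551 -0.0777]
 [-0.3739 -1.8255]
 [ 0.5136 -0.8473]
 [-1.2163 11.0272]
 [-0.9796  0.0297]
 [-0.4675 -0.0191]
 [ 0.098  -0.2285]
 [ 1.0623 -2.041 ]
 [ 1.165  -1.4485]
 [-0.8431 -0.8521]]
scan [0.5522 0.3176] tub [0.5242 0.3191] 0.19226908150092697
[(0.94, [196.2, 214.8]), (0.38, [388.1, 163.8])] [[215.9755 220.9082]]
[(0.9, [222.8, 119.7])] [[219.411  139.8187]]
```

```bash
cat > sc.py <<'E'
from h import *
from scipy.optimize import least_squares
np.set_printoptions(precision=4,suppress=True)
S=lambda x,y:(165+(x+.5)/10-.5,185+(y+.5)/10-.5)
T=lambda x,y:(195+(x+.5)/8-.5,90+(y+.5)/8-.5)
D=[("side",(1,.0425,.03),S(122,280)),("side",(1,-.0425,.03),S(330,95)),("side",(0,.0425,-.03),S(325,510)),("side",(0,-.0425,-.03),S(503,325)),("side",(1,.0425,-.03),S(155,475)),
("top",(1,.0425,.03),T(82,145)),("top",(1,-.0425,.03),T(332,158)),("top",(0,-.0425,-.03),T(352,350))]
F=[("top",(0,.07),T(135,500)),("top",(0,-.07),T(490,530)),("top",(.1,-.07),T(513,285)),
("side",(0,.07),(150+218.5/4-.5,180+458/4-.5)),("side",(0,-.07),(150+341/4-.5,180+318/4-.5)),("side",(.1,-.07),(150+225/4-.5,180+274/4-.5))]
def res(v):
    x,y,yaw,zw,fo,dp=v[:6]; c,s=np.cos(yaw),np.sin(yaw); r=[]
    off={"side":v[6:8],"top":v[8:10]}
    for n,P,px in D: X=P[0]*dp; r+=list(proj(n,[x+c*X-s*P[1],y+s*X+c*P[1],zw+P[2]])[0]-px+off[n])
    for n,P,px in F:
        X=P[0]+fo; r+=list(proj(n,[x+c*X-s*P[1],y+s*X+c*P[1],.016])[0]-px+off[n])
    r+=list(np.array(v[6:10])/1.0)
    return np.array(r)
if __name__=="__main__":
    o=least_squares(res,[.73,.31,-.046,.19,-.02,.06,0,0,0,0],loss="soft_l1"); print(o.x); print(res(o.x).reshape(-1,2).T)
    x,y,yaw,zw=o.x[:4]; e=np.array([np.cos(yaw),np.sin(yaw)])
    print("scan",np.array([x,y])-e*.15,"tub",np.array([x,y])-e*.178,zw)
    for n in("side","top"):print(n,proj(n,[x,y,zw]))
    for ps in((-.0425,-.03),(-.0425,.03),(.0425,.03),(.0425,-.03)):
        print(ps,[(proj("side",[x-e[1]*ps[0],y+e[0]*ps[0],zw+ps[1]])[0]-[165,185])*10])
E
python3 sc.py
```

```text
[ 0.733   0.3083 -0.0534  0.1965 -0.022   0.0439 -0.2995  0.8466  0.6263
  0.166 ]
[[-0.5374  0.4481 -1.5839  1.1256  0.2574 -0.8084  0.2395  0.115  -0.6152
  -0.0904  0.3917  0.5946  0.6018 -1.4689 -0.2995  0.6263]
 [-0.4357 -0.8838  1.6549  0.2852  0.2029 -0.4388  0.4686 -0.2308  0.1963
   0.0282 -0.1852 -0.9707 -0.4507  0.1976  0.8466  0.166 ]]
scan [0.5832 0.3163] tub [0.5553 0.3178] 0.19651076717895433
side [[204.6498 216.3069]]
top [[220.144  128.1343]]
(-0.0425, -0.03) [array([512.7512, 314.8862])]
(-0.0425, 0.03) [array([483.4102, 116.9103])]
(0.0425, 0.03) [array([270.6856, 311.1015])]
(0.0425, -0.03) [array([307.6557, 513.5826])]
```

```bash
python3 -c "
from h import *
to(.5553,.3178,.193,-1.624)"
```

```text
clk 14.10 pos [ 0.4814 -0.0028  0.2057] yaw -1.787 tilt [ 0.0082 -0.0137] w 0.0434 F [ 0.2 -0.4 -2.5] q6 1.65
shift [-329.2   -3.2    8.9] turn -0.163
```

Emit:
{"op": "drive_tool", "data": {
  "steps": [
    [-30, 0, 0, 0, -1],
    [-70, 0, 0, -0.04, -1],
    [-110, -1, 2, -0.08, -1],
    [-140, -1, 3, -0.1, -1],
    [-150, -1, 4, -0.1, -1]
  ]
}}

```text
clock: 14.6
position: [0.514, 0.1459, 0.1976]
ee_rot: [-0.003, -0.666, 0.746, -0.006]
contact_force: [-0.3, -0.6, -2.0]
width: 0.0437
```

Emit:
{"op": "drive_tool", "data": {
  "steps": [
    [0, 0, 0, 0, -1]
  ]
}}

```text
clock: 14.7
position: [0.5133, 0.1466, 0.1959]
ee_rot: [-0.004, -0.667, 0.745, -0.006]
contact_force: [0.4, 0.2, -1.9]
width: 0.0435
```

```bash
python3 -c "
from h import *
to(.5553,.3178,.193,-1.624)"
```

```text
clk 14.70 pos [0.5133 0.1466 0.1959] yaw -1.683 tilt [ 0.0012 -0.014 ] w 0.0435 F [ 0.4  0.2 -1.9] q6 1.84
shift [-174.8  -22.6    0.5] turn -0.059
```

Emit:
{"op": "drive_tool", "data": {
  "steps": [
    [-40, -5, 0, -0.02, -1],
    [-85, -11, 0, -0.04, -1],
    [-130, -17, 0, -0.06, -1],
    [-160, -21, 0, -0.06, -1],
    [-170, -22, 0, -0.06, -1]
  ]
}}

```text
clock: 15.2
position: [0.5544, 0.3143, 0.192]
ee_rot: [-0.005, -0.689, 0.725, -0.005]
contact_force: [-0.2, 0.8, -1.9]
width: 0.0436
```

Emit:
{"op": "drive_tool", "data": {
  "steps": [
    [0, 0, 0, 0, -1],
    [0, 0, 0, 0, -1]
  ]
}}

```text
clock: 15.4
position: [0.5538, 0.3124, 0.1911]
ee_rot: [-0.007, -0.689, 0.725, -0.005]
contact_force: [-0.5, -0.5, -1.5]
width: 0.0436
```

```bash
python3 -c "
from h import *
to(.5553,.3178,.193,-1.624)"
```

```text
clk 15.40 pos [0.5538 0.3124 0.1911] yaw -1.622 tilt [-0.0025 -0.0167] w 0.0436 F [-0.5 -0.5 -1.5] q6 2.04
shift [-5.4 -1.2 -2. ] turn 0.002
```

Emit:
{"op": "drive_tool", "data": {
  "steps": [
    [-5, -1, -2, 0, -1],
    [-5, -1, -2, 0, -1],
    [-5, -1, -2, 0, -1]
  ]
}}

```text
clock: 15.7
position: [0.5552, 0.3165, 0.1934]
ee_rot: [-0.007, -0.688, 0.725, -0.005]
contact_force: [0.0, 0.0, -1.9]
width: 0.0437
```

```bash
python3 -c "
from h import *
to(.5553,.3178,.193,-1.624)
i=manip.get_image('side');cv2.imwrite('pics/side10.png',i);cv2.imwrite('pics/side10b.png',cv2.resize(i[140:290,160:340],None,fx=4,fy=4,interpolation=cv2.INTER_CUBIC))
i=manip.get_image('top');cv2.imwrite('pics/top10.png',i);cv2.imwrite('pics/top10b.png',cv2.resize(i[80:230,160:360],None,fx=4,fy=4,interpolation=cv2.INTER_CUBIC))
"
```

```text
clk 15.70 pos [0.5552 0.3165 0.1934] yaw -1.623 tilt [-0.0021 -0.0168] w 0.0437 F [ 0.   0.  -1.9] q6 2.04
shift [-1.3 -0.   0.3] turn 0.001
```

View pics/side10b.png

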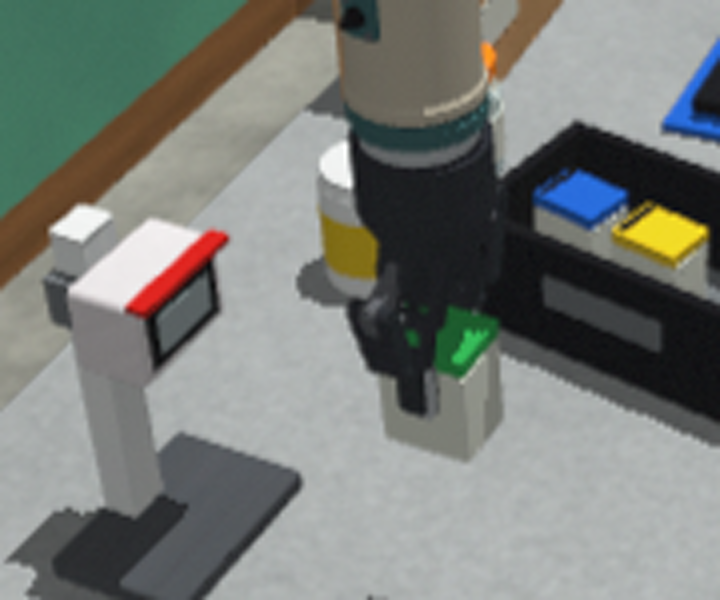

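View pics/top10b.png

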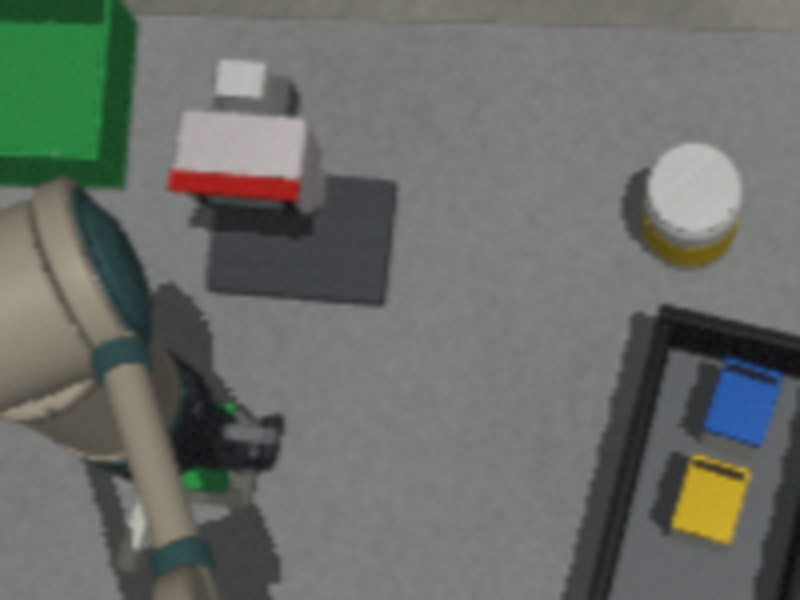

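```bash
python3 - <<'E'
from h import *
np.set_printoptions(precision=2,suppress=True)
s,p,Rm=st()
S=lambda x,y:np.array((160+(x+.5)/4-.5,140+(y+.5)/4-.5))
T=lambda x,y:np.array((160+(x+.5)/4-.5,80+(y+.5)/4-.5))
B=Rm@np.array([[0,-1,0],[1,0,0],[0,0,1.]]).T if 0 else None
ex=Rm[:,1]; ez=-Rm[:,2]; ey=np.cross(ez,ex); print(ex,ey,ez)
o=p-ez*.0298   # tub origin
P=lambda a,b,h:o+ex*a*.028+ey*b*.022+ez*h
for nm,q,px in(("b++",P(1,1,0),S(385,440)),("b-+",P(-1,1,0),S(468,461)),("b--",P(-1,-1,0),S(502,413)),("t--",P(-1,-1,.074),S(498,322)),("t-+",P(-1,1,.074),S(458,378))):
    print(nm,proj("side",q)[0],px,px-proj("side",q)[0])
for nm,q,px in(("t--",P(-1,-1,.074),T(228,493)),("t+-",P(1,-1,.074),T(236,405))):
    print(nm,proj("top",q)[0],px,px-proj("top",q)[0])
i=cv2.imread('pics/side10.png');cv2.imwrite('pics/s10c.png',cv2.resize(i[205:260,245:295],None,fx=12,fy=10,interpolation=cv2.INTER_CUBIC))
print("label",o+ex*.028+ez*.033, "yaw",np.arctan2(ex[1],ex[0]))
E
```

```text
[-1.    0.05  0.  ] [-0.05 -1.    0.02] [0.   0.02 1.  ]
b++ [286.31 244.7 ] [255.88 249.62] [-30.44   4.93]
b-+ [265.26 238.2 ] [276.62 254.88] [11.37 16.68]
b-- [255.71 249.62] [285.12 242.88] [29.41 -6.75]
t-- [252.93 224.55] [284.12 220.12] [31.2  -4.42]
t-+ [262.91 213.38] [274.12 234.12] [11.22 20.75]
t-- [200.72 179.32] [216.62 202.88] [15.91 23.55]
t+- [197.88 201.28] [218.62 180.88] [ 20.74 -20.41]
label [0.53 0.32 0.2 ] yaw 3.089399295051324
```

View pics/s10c.png

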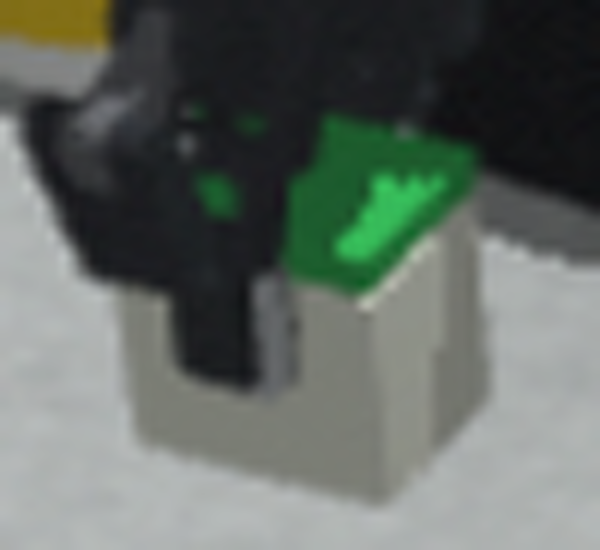

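```bash
cat > tub.py <<'E'
from h import *
from scipy.optimize import least_squares
np.set_printoptions(precision=3,suppress=True)
s,p,Rm=st()
ex=-Rm[:,1]; ez=-Rm[:,2]; ey=np.cross(ez,ex)
o=p-ez*.0298
P=lambda a,b,h,o=o:o+ex*a*.028+ey*b*.022+ez*h
Q=lambda x,y:np.array((245+(x+.5)/12-.5,205+(y+.5)/10-.5))
L=[((1,1,0),Q(137,440)),((-1,1,0),Q(390,505)),((-1,-1,0),Q(491,395)),((-1,-1,.074),Q(478,150)),((-1,1,.074),Q(362,303))]
for a,px in L: print(a,px-proj("side",P(*a))[0])
T=lambda x,y:np.array((160+(x+.5)/4-.5,80+(y+.5)/4-.5))
for a,px in(((-1,-1,.074),T(228,493)),((1,-1,.074),T(238,408))): print("top",a,px-proj("top",P(*a))[0])
print("label",o+ex*.028+ez*.033,"yaw",np.arctan2(ex[1],ex[0]))
E
python3 tub.py
```

```text
(1, 1, 0) [ 0.245 -1.07 ]
(-1, 1, 0) [-0.144 -1.433]
(-1, -1, 0) [-0.856 -0.647]
(-1, -1, 0.074) [-0.358 -0.161]
(-1, 1, 0.074) [-0.492  3.597]
top (-1, -1, 0.074) [1.264 0.229]
top (1, -1, 0.074) [1.079 0.98 ]
label [0.583 0.315 0.196] yaw -0.05219335853846902
```

```bash
cat > rapid.py <<'E'
from h import *
from scipy.optimize import least_squares
from scipy.ndimage import map_coordinates
np.set_printoptions(precision=4,suppress=True)
G={n:cv2.GaussianBlur(cv2.imread(f"pics/{n}10.png").astype(np.float32),(0,0),.7) for n in("side","top")}
def meas(n,a,b,rng=3.0,N=15):
    """sample edge a-b (3D), return list of (px point, normal, displacement)"""
    pa,pb=proj(n,[a,b]); t=(pb-pa)/np.linalg.norm(pb-pa); nn=np.array([-t[1],t[0]]); out=[]
    ss=np.arange(-rng-1,rng+1.01,.25)
    for f in np.linspace(.15,.85,N):
        c=pa+(pb-pa)*f; pts=c+ss[:,None]*nn
        v=np.stack([map_coordinates(G[n][...,k],[pts[:,1],pts[:,0]],order=1) for k in range(3)],1)
        g=np.linalg.norm(v[4:]-v[:-4],axis=1); sm=(ss[4:]+ss[:-4])/2
        k=int(g[1:-1].argmax())+1
        if g[k]<12: continue
        d=g[k-1]-2*g[k]+g[k+1]; off=0 if d==0 else .5*(g[k-1]-g[k+1])/d
        out.append(sm[k]+off*.25)
    return np.array(out),nn
E
python3 - <<'E'
from rapid import *
s,p,Rm=st(); print(p)
ex=-Rm[:,1]; ez=-Rm[:,2]; ey=np.cross(ez,ex); o=p-ez*.0298
P=lambda a,b,h:o+ex*a*.028+ey*b*.022+ez*h
E={"bot+y":(P(1,1,0),P(-1,1,0)),"bot-x":(P(-1,1,0),P(-1,-1,0)),"v-+":(P(-1,1,0),P(-1,1,.06)),"v--":(P(-1,-1,0),P(-1,-1,.06)),"v++":(P(1,1,0),P(1,1,.03)),"top-x":(P(-1,1,.074),P(-1,-1,.074))}
A=[];B=[]
for k,(a,b) in E.items():
    d,nn=meas("side",a,b); print(k,nn,np.median(d) if len(d) else None,np.round(d,1))
E
```

```text
[0.5551 0.3168 0.1932]
bot+y [-0.3044  0.9525] -0.671873077750206 [-0.8 -0.5 -0.8 -0.5 -0.6 -0.8 -0.4 -0.6 -0.9 -0.4 -0.7 -0.9 -0.6 -0.7
 -1. ]
bot-x [0.7906 0.6123] -0.8992704153060913 [-1.3 -1.3 -1.2 -1.2 -1.  -0.7 -0.9 -0.8 -0.9 -0.8 -0.8 -1.  -0.8 -1.1
 -0.9]
v-+ [ 0.9969 -0.0784] 0.020665792748332024 [ 0.7  1.6 -1.7 -0.2 -0.1 -0.   0.   0.1  0.2  0.2  0.3  0.2 -0.4 -0.4
 -0.3]
v-- [ 0.998  -0.0631] -0.6701447889208794 [-0.7 -0.6 -0.6 -0.6 -0.6 -0.6 -1.2 -1.1 -1.1 -1.  -1.  -0.9 -0.9  1.3
  1.2]
v++ [ 0.9939 -0.1104] 0.22944606468081474 [ 0.1  0.1  0.1  0.2  0.2  0.3  0.3  0.3  0.3  0.4  0.4  0.4 -0.1 -0.2
 -0.2]
top-x [0.7711 0.6368] 1.6206914111971855 [1.5 1.6 1.4 1.5 1.5 1.5 1.7 1.8 1.7 1.9 1.6 1.8 1.6 1.5 1.7]
```

```bash
cat > fit.py <<'E'
from rapid import *
s,p,Rm=st()
ex0=-Rm[:,1]; ez=-Rm[:,2]; ey0=np.cross(ez,ex0); o=p-ez*.0298
def edges(yaw,dx=0,dy=0):
    r=R.from_rotvec(ez*yaw).as_matrix(); ex=r@ex0; ey=r@ey0; oo=o+ex*dx+ey*dy
    P=lambda a,b,h:oo+ex*a*.028+ey*b*.022+ez*h
    return [(P(1,1,0),P(-1,1,0)),(P(-1,1,0),P(-1,-1,0)),(P(-1,-1,0),P(-1,-1,.035)),(P(1,1,0),P(1,1,.03)),(P(-1,1,.02),P(-1,1,.045))]
# measure once from nominal, store absolute image lines
M=[]
for a,b in edges(0):
    d,nn=meas("side",a,b); pa,pb=proj("side",[a,b]); d=np.median(d); M.append((nn,d,pa,pb))
def r(v):
    out=[]
    for (a,b),(nn,d,pa,pb) in zip(edges(v[2]),M):
        qa,qb=proj("side",[a,b])+v[:2]; out+=[(qa-pa)@nn-d,(qb-pb)@nn-d]
    return out
f=least_squares(r,[0,0,0],loss="soft_l1",f_scale=.3); print("tub side off u,v, yaw rel tool",f.x,np.round(f.fun,2))
off=f.x[:2]
def sc(v):
    x,y,yaw,zw,fo,dp=v; c,s_=np.cos(yaw),np.sin(yaw)
    H=lambda X,Y,Z:np.array([x+c*X-s_*Y,y+s_*X+c*Y,zw+Z]); F=lambda X,Y,Z=.016:np.array([x+c*(X+fo)-s_*Y,y+s_*(X+fo)+c*Y,Z])
    w=.0425;h=.03;f=.07
    return [("side",H(dp,w,h),H(dp,-w,h)),("side",H(dp,w,h),H(dp,w,-h)),("side",H(0,w,-h),H(dp,w,-h)),("side",H(dp,-w,h),H(dp*.4,-w,h)),
     ("side",H(0,-w,-h),H(0,w,-h)),
     ("side",F(0,f),F(0,-f)),("side",F(0,-f),F(.1,-f)),("side",F(0,f,.0),F(0,-f,.0)),
     ("top",H(dp,w,h),H(dp,-w,h)),("top",H(dp,w,h),H(dp*.4,w,h)),("top",H(dp,-w,h),H(dp*.4,-w,h)),("top",F(0,f),F(0,-f)),("top",F(0,-f),F(.1,-f))]
v=np.array([.733,.3083,-.05,.1965,-.022,.0439])
def run(v,so,to_,fix=True):
    for it in range(6):
        Ms=[]
        for n,a,b in sc(v):
            of=so if n=="side" else to_
            # shift the image measurement by offset
            pa,pb=proj(n,[a,b])
            t=(pb-pa)/np.linalg.norm(pb-pa); nn=np.array([-t[1],t[0]])
            d,_=meas(n,a,b,3.0 if it<3 else 2.0); Ms.append((nn,np.median(d)-of@nn if len(d)>3 else None,pa,pb))
        def rr(w):
            out=[]
            for (n,a,b),(nn,d,pa,pb) in zip(sc(w),Ms):
                if d is None: out+=[0,0];continue
                qa,qb=proj(n,[a,b]); out+=[(qa-pa)@nn-d,(qb-pb)@nn-d]
            return out
        g=least_squares(rr,v,loss="soft_l1",f_scale=.3); v=g.x
    return v,g
for so,tt in((off,np.zeros(2)),(np.zeros(2),np.zeros(2)),(off,np.array([1.,.5]))):
    w,g=run(v.copy(),so,tt); print(so,tt,"->",w,"cost",g.cost); print(np.round(g.fun.reshape(-1,2).mean(1),1))
E
python3 fit.py
```

```text
tub side off u,v, yaw rel tool [-0.2675 -0.9113  0.019 ] [ 0.05 -0.29  0.29 -0.03  0.35  0.35 -0.37 -0.37 -0.1  -0.09]
[-0.2675 -0.9113] [0. 0.] -> [ 0.7392  0.3076 -0.055   0.1874 -0.0301  0.0426] cost 3.004114838252964
[ 0.  -0.1  0.   0.1 -0.  -2.3  1.   1.2 -0.1  0.7 -0.5  0.  -0.7]Traceback (most recent call last):
  File "fit.py", line 46, in <module>
    w,g=run(v.copy(),so,tt); print(so,tt,"->",w,"cost",g.cost); print(np.round(g.fun.reshape(-1,2).mean(1),1))
        ~~~^^^^^^^^^^^^^^^^
  File "fit.py", line 43, in run
    g=least_squares(rr,v,loss="soft_l1",f_scale=.3); v=g.x
    return func(*args, **kwargs)
    vector_fun = VectorFunction(
        fun_wrapped,
    ...<6 lines>...
        workers=workers
    )
    self._update_fun()
    ~~~~~~~~~~~~~~~~^^
    self.f = self.fun_wrapped(xp_copy(self.x))
             ~~~~~~~~~~~~~~~~^^^^^^^^^^^^^^^^^
    return np.atleast_1d(self.fun(x))
                         ~~~~~~~~^^^
    return self.f(x, *self.args, **self.kwargs)
           ~~~~~~^^^^^^^^^^^^^^^^^^^^^^^^^^^^^^
  File "fit.py", line 41, in rr
    qa,qb=proj(n,[a,b]); out+=[(qa-pa)@nn-d,(qb-pb)@nn-d]
          ~~~~^^^^^^^^^
  File "h.py", line 13, in proj
    K,rv,t=cal(n); return cv2.projectPoints(np.array(P,float).reshape(-1,3),rv,t,K,None)[0].reshape(-1,2)
           ~~~^^^
  File "h.py", line 5, in cal
    c=manip.get_calibration(n); K=np.array(c["camera_matrix"],float); rv=np.array(c["rvec"],float).reshape(3,1); t=np.array(c["tvec"],float).reshape(3,1)
ValueError: time passes only in moves, steps and waits
```

```bash
sed -i 's/^def cal(n):/from functools import lru_cache\n@lru_cache(None)\ndef cal(n):/' h.py
sed -i 's/("side",F(0,f),F(0,-f)),("side",F(0,-f),F(.1,-f)),("side",F(0,f,.0)/("side",F(0,-f),F(.06,-f)),("side",F(0,f,.0)/' fit.py
python3 fit.py
python3 - <<'E'
from h import *
i=cv2.imread('pics/side10.png'); cv2.imwrite('pics/ft.png',cv2.resize(i[240:300,165:245],None,fx=9,fy=9,interpolation=cv2.INTER_CUBIC))
E
```

```text
tub side off u,v, yaw rel tool [-0.2675 -0.9113  0.019 ] [ 0.05 -0.29  0.29 -0.03  0.35  0.35 -0.37 -0.37 -0.1  -0.09]
[-0.2675 -0.9113] [0. 0.] -> [ 0.7396  0.3078 -0.0703  0.1873 -0.0285  0.042 ] cost 1.6085254258221335
[ 0.1 -0.   0.  -0.  -0.   0.9  0.6 -0.1  0.6 -0.6 -0.6 -0.7]
[0. 0.] [0. 0.] -> [ 0.7407  0.3074 -0.08    0.1895 -0.0282  0.0411] cost 1.7676924661326663
[ 0.2 -0.1  0.  -0.  -0.   0.1  0.9 -0.4  0.7 -0.7 -1.1 -0.5]
[-0.2675 -0.9113] [1.  0.5] -> [ 0.7381  0.3092 -0.0548  0.1887 -0.0263  0.043 ] cost 1.0361723290619869
[-0.2  0.2  0.   0.  -0.   0.5  0.4  0.4  0.4 -0.9 -0.4 -0.1]
```

View pics/ft.png

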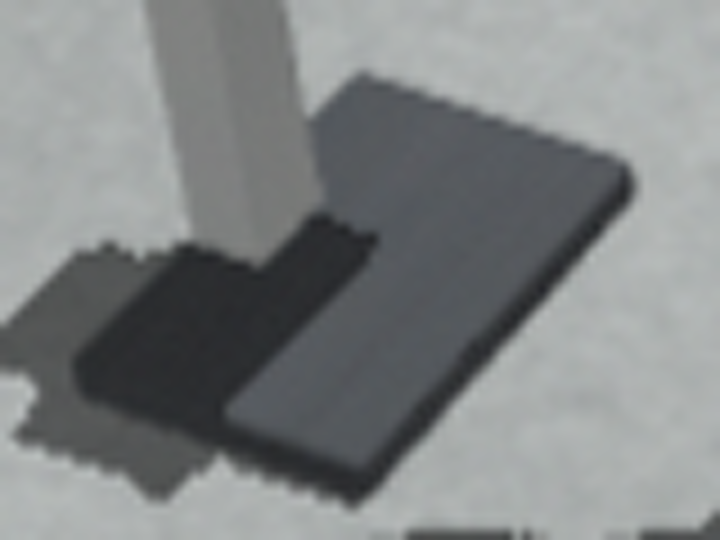

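```bash
python3 - <<'E'
from h import *
v=[.738,.309,-.055,.1887,-.0263,.043]; x,y,yaw,zw,fo,dp=v; c,s=np.cos(yaw),np.sin(yaw)
H=lambda X,Y,Z:[x+c*X-s*Y,y+s*X+c*Y,zw+Z]
off={"side":[-.27,-.91],"top":[1,.5]}
for n,(r0,r1,c0,c1) in{"side":(185,305,165,245),"top":(90,160,190,265)}.items():
    k=7 if n=="top" else 5; i=cv2.imread(f"pics/{n}10.png")[r0:r1,c0:c1]; i=cv2.resize(i,None,fx=k,fy=k,interpolation=cv2.INTER_CUBIC)
    L=lambda P:tuple(int(a) for a in ((proj(n,P)[0]+off[n]-[c0,r0]+.5)*k))
    w,h=.0425,.03
    for a,b in(((0,w,h),(0,-w,h)),((0,-w,h),(0,-w,-h)),((0,-w,-h),(0,w,-h)),((0,w,-h),(0,w,h)),((dp,w,h),(dp,-w,h)),((dp,w,h),(0,w,h)),((dp,-w,h),(0,-w,h)),((dp,w,h),(dp,w,-h)),((dp,w,-h),(0,w,-h))):
        cv2.line(i,L(H(*a)),L(H(*b)),(0,255,255),1)
    for a,b in(((fo,.07),(fo,-.07)),((fo,-.07),(fo+.1,-.07))): cv2.line(i,L(H(*a,.016-zw)),L(H(*b,.016-zw)),(255,255,0),1)
    cv2.circle(i,L(H(0,0,0)),3,(255,0,255),-1); cv2.imwrite(f"pics/ov_{n}.png",i)
E
```

```text
(no output)
```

View pics/ov_side.png

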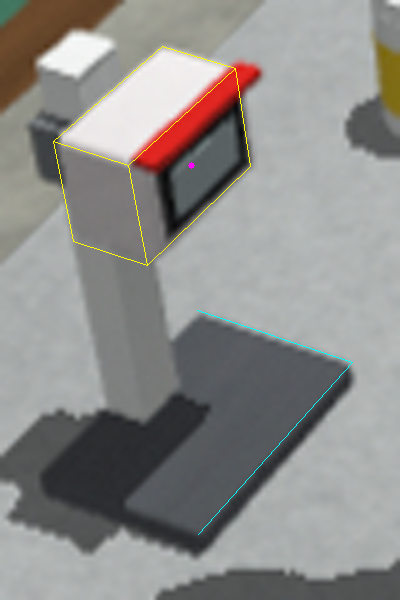

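View pics/ov_top.png

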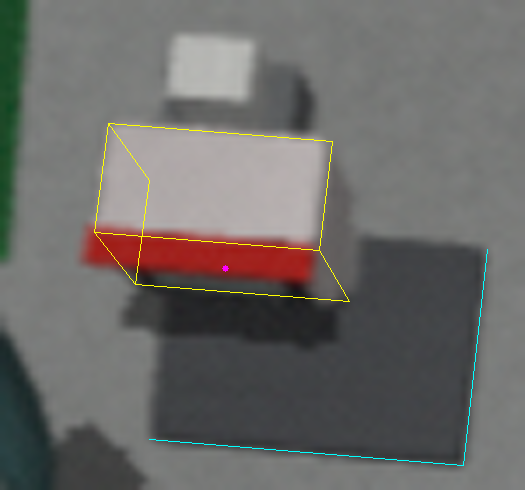

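```bash
python3 - <<'E'
from h import *
for n,(r0,r1,c0,c1) in{"side":(190,240,170,220),"top":(100,140,195,247)}.items():
    k=12 if n=="side" else 14
    i=cv2.imread(f"pics/{n}10.png")[r0:r1,c0:c1]; i=cv2.resize(i,None,fx=k,fy=k,interpolation=cv2.INTER_CUBIC); i=cv2.convertScaleAbs(i,alpha=1.3)
    for a in range(0,i.shape[1],10*k): cv2.putText(i,str(c0+a//k),(a,10),0,.35,(0,255,0),1); cv2.line(i,(a,0),(a,i.shape[0]),(0,255,0),1) 
    for a in range(0,i.shape[0],10*k): cv2.putText(i,str(r0+a//k),(0,a+12),0,.35,(255,255,0),1); cv2.line(i,(0,a),(i.shape[1],a),(255,255,0),1)
    cv2.imwrite(f"pics/z_{n}.png",i)
E
```

```text
(no output)
```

View pics/z_side.png

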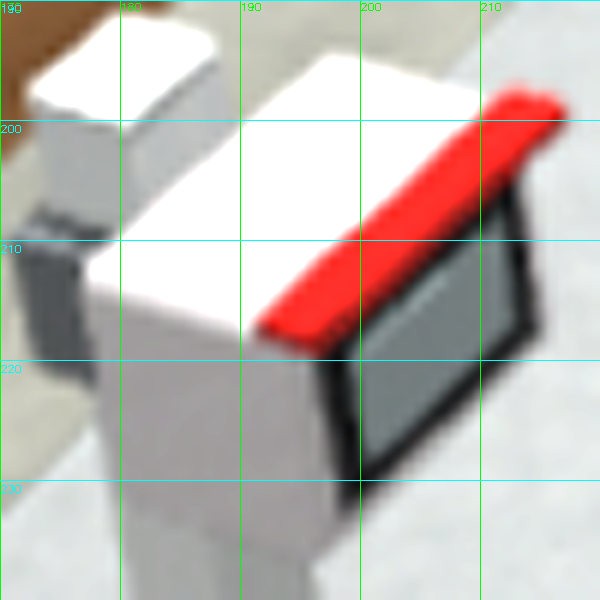

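View pics/z_top.png

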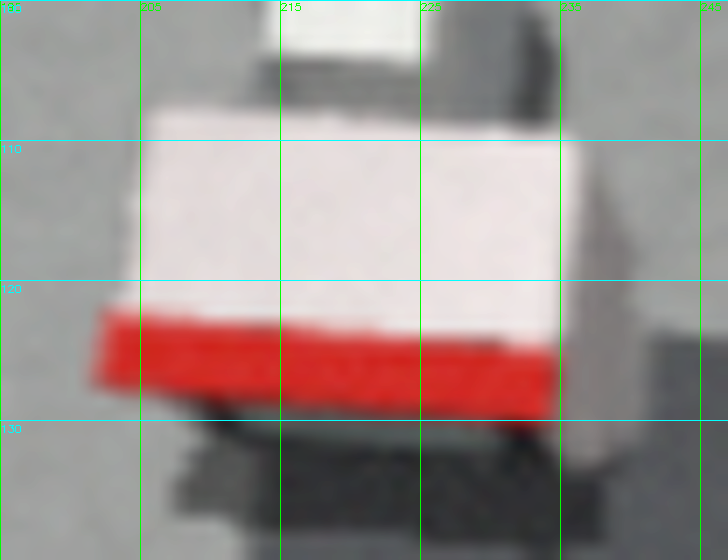

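```bash
cat > sc2.py <<'E'
from h import *
from scipy.optimize import least_squares
np.set_printoptions(precision=4,suppress=True)
# params x,y,yaw,zw,fo,dp,wp,hb
w,h=.0425,.03
def mod(v):
    x,y,yaw,zw,fo,dp,wp,hb=v[:8]
    L=[("side",(dp,w,h),(177,212.5)),("side",(dp,-w,h),(197.5,194.5)),("side",(dp,w,-h),(180,232)),("side",(0,w,-h),(197.3,236.2)),
     ("side",(0,wp,-hb),(199,232.7)),("side",(0,-wp,-hb),(215,217.9)),
     ("top",(dp,w,h),(205.5,107.7)),("top",(dp,-w,h),(236.3,109.3)),("top",(0,-w,-h),(238,133.3)),
     ("top",(fo,.07,.016-zw),(211.5,152.2)),("top",(fo,-.07,.016-zw),(255.8,156)),("top",(fo+.1,-.07,.016-zw),(258.8,125.2)),
     ("side",(fo,-.07,.016-zw),(234.5,257)),("side",(fo,.07,.016-zw),(205.3,291.3)),("side",(fo,.07,-zw),(205,295.5))]
    return L
def res(v,off):
    x,y,yaw=v[:3]; c,s=np.cos(yaw),np.sin(yaw)
    return np.concatenate([proj(n,[x+c*P[0]-s*P[1],y+s*P[0]+c*P[1],v[3]+P[2]])[0]+off[n]-px for n,P,px in mod(v)])
for so,tt in(((-.27,-.9),(0,0)),((0,0),(0,0)),((-.27,-.9),(1,.5))):
    off={"side":np.array(so),"top":np.array(tt)}
    g=least_squares(lambda v:res(v,off),[.73,.31,-.05,.19,-.02,.06,.04,.025],loss="soft_l1")
    print(so,tt,g.x,g.cost); print(np.round(res(g.x,off).reshape(-1,2).T,1))
E
python3 sc2.py
```

```text
(-0.27, -0.9) (0, 0) [ 0.7313  0.3072 -0.0479  0.19   -0.0199  0.0476  0.0325  0.0236] 4.842072216871895
[[-0.7  0.4  0.4 -0.4 -0.  -0.5 -1.   0.3  0.9 -0.9 -0.3 -0.1  0.9 -0.2
   0.9]
 [-0.3 -1.3  0.2  1.3  0.2 -0.2 -0.3  0.4  0.9 -0.1 -0.5 -0.6 -0.6 -0.4
  -0. ]]
(0, 0) (0, 0) [ 0.7319  0.3065 -0.0478  0.192  -0.0195  0.0472  0.0326  0.0234] 5.0246148734976765
[[-0.4  0.6  0.6 -0.3  0.1 -0.4 -1.   0.4  1.  -0.6 -0.   0.2  1.  -0.2
   1. ]
 [-0.3 -1.2  0.3  1.3  0.2 -0.2 -0.6  0.1  0.5 -0.4 -0.8 -0.9  0.1  0.2
   0.6]]
(-0.27, -0.9) (1, 0.5) [ 0.7303  0.3087 -0.0414  0.192  -0.0184  0.0479  0.0325  0.0242] 5.097542753955455
[[-0.9 -0.   0.2 -0.5 -0.  -0.6 -1.   0.4  1.2 -0.3  0.3  0.3  0.3 -0.6
   0.6]
 [-0.5 -1.6  0.1  1.2  0.3 -0.2  0.2  0.8  1.4  0.4 -0.3 -0.4 -0.4  0.
   0.4]]
```

```bash
python3 -c "
from h import *
to(.5533,.3165,.188,-1.619)"
```

```text
clk 15.80 pos [0.5551 0.3168 0.1932] yaw -1.623 tilt [-0.0023 -0.0168] w 0.0436 F [-0.1  0.6 -2.6] q6 2.04
shift [0.3 1.8 5.3] turn -0.004
```

Emit:
{"op": "drive_tool", "data": {
  "steps": [
    [0, 1, 3, 0, -1],
    [0, 2, 5, 0, -1],
    [0, 2, 5, 0, -1],
    [0, 2, 5, 0, -1],
    [0, 2, 5, 0, -1]
  ]
}}

```text
clock: 16.3
position: [0.5532, 0.3169, 0.1883]
ee_rot: [-0.007, -0.688, 0.725, -0.005]
contact_force: [-0.0, -0.2, -2.0]
width: 0.0433
```

```bash
python3 -c "
from h import *
to(.5533,.3165,.188,-1.619)
ex=1
s,p,Rm=st(); ex=-Rm[:,1]; ez=-Rm[:,2]; print('label',p-ez*.0298+ex*.028+ez*.033,'qd',np.abs(s['qd']).max())
i=manip.get_image('side');cv2.imwrite('pics/side11.png',i)
i=manip.get_image('top');cv2.imwrite('pics/top11.png',i)
"
```

```text
clk 16.30 pos [0.5532 0.3169 0.1883] yaw -1.623 tilt [-0.0022 -0.0168] w 0.0433 F [-0.  -0.2 -2. ] q6 2.05
shift [ 0.4 -0.2  0.3] turn -0.004
label [0.58112129 0.31550247 0.19142681] qd 0.0013109559344453572
```

View pics/side11.png

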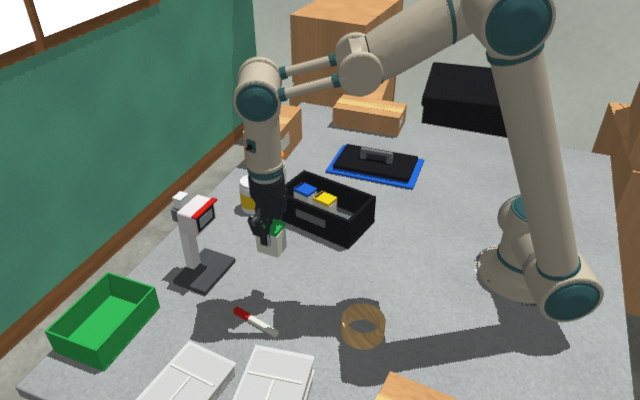

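View pics/top11.png

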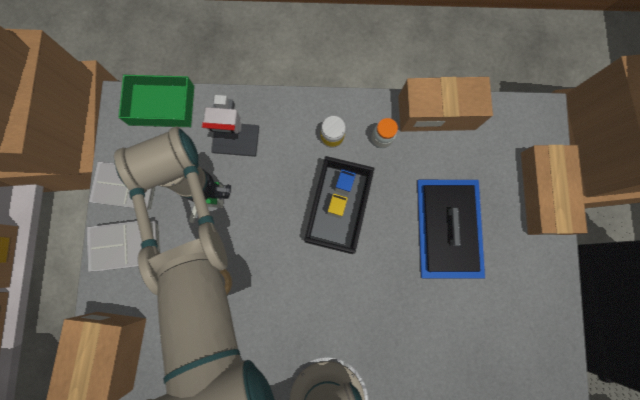

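```bash
python3 -c "
from h import *
print(manip.sign_off()); s=manip.get_state(); print(s['clock'],s['position'],s['width'])"
```

```text
the job is handed in; nothing more can be done
None
the job is handed in; nothing more can be done
```

I set the cover down on the middle of the blue board, handle up. I then took the green-lidded tub out and handed in the job at about 16.3 s, with the gripper holding the tub still in front of the scanner.

**Last checks**
- **Label position:** the arm's own readings put the label at (0.581, 0.3155, 0.191) m. My camera estimate of the scan point was (0.581, 0.315, 0.191) m, and the yaw matched within about 0.01 rad. The arm was still, with the tub held at 43 mm opening.
- **Other items:** the final pictures show the cover evenly framed by the board and the yellow and blue tubs standing in the carrier. Jar, tin and marker look unmoved. The arm hides part of the tape roll from above, but it looks in place from the side.

**What went wrong or disagreed**
- **Contact on the first reach:** going down for the tub, the open gripper touched something, probably the carrier's rim, with about 11 N. I backed off, narrowed the opening and went in clean.
- **Tilt:** the tool, and so the tub, leans about 1° from vertical. The interface gave no way to correct this.
- **Window position:** my estimates varied: 0.187–0.197 m in height and 0.730–0.741 m in x. An early fit used wrongly picked foot corners, and another put the front face too far back. The pose should be right to a few millimetres, not better.
- **Camera against arm:** the side camera showed the held tub about 0.9 pixel (about 3 mm) higher than the arm's readings, and turned about 0.02 rad. I allowed for the height difference when locating the scanner and left the turn uncorrected.

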